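# Find and mark a probe rod's balance point

## Robot

A 6-joint arm with a two-finger parallel gripper is mounted at the origin on the work surface. World frame = base frame: x ahead of the robot, y to its left, z up, the work surface at z = 0. Lengths are in m, angles in rad, forces in N, time in s.
With the tool pointing down it reaches from about 0.35 to 0.775 m from the base axis. Payload 7.3 kg.
Tool frame: the origin (TCP) lies at the very end of the fingers, on their centre line; the grasp point (between the pads) lies 19 mm behind it; x points along the fingers, y is the direction in which the jaws open and shut, and the axes are right-handed (so a half turn about x gives the same grasp; the last joint's range is limited). The gripper opens to 92 mm and grips with 3 to 60 N. Pads are 19 mm wide; open, the fingers measure 130 mm over their backs; the gripper's body (75 mm by 190 mm) begins 47 mm behind the grasp point.
Start: joints at [-1.4, 0.342, 1.524, -0, 1.275, -0.146], TCP at [0.164, -0.499, 0.227] pointing down, gripper open.
Joint ranges: [-2.53, 2.53], [-0.77, 2.02], [0.04, 2.7], [-1, 4.14], [0.28, 2.66], [-3.11, 3.11]. Speed limits (rad/s): [2.57, 2.57, 3.14, 3.14, 3.14, 3.14].

## Interface

Orientations are given as [roll, pitch, yaw] about the fixed x, y, z axes, in that order (R = Rz(yaw) Ry(pitch) Rx(roll)).
In Python, from cell import observe, vision, job gives the robot as it stands.
- The arm moves only by the tool send_rows, never from a script. Its argument "motion" is a list of rows, each an object with "hand": the opening, from -1 (shut) to 1 (fully open), so that 0 is half open; "slide": the shift along the tool's x, y, z in mm, a list of three; "spin": the turn about the tool's x in rad. In form: [{"hand": hand, "slide": [tx, ty, tz], "spin": spin}, ...]. A call has 1 to 8 rows; each row shifts and turns the pose as measured when the row begins, along the tool's axes as they then stand; what a row does not reach is not made up. A row lasts 1/10 s, in which the tool goes at most 50 mm and 8.59 degrees, less where a joint would pass 70% of its speed; a pose out of reach is approached as far as the arm can. A call with a gripper value outside its range is refused whole. The fingers move at their own pace and stop on an object; "grip_force" is the grip in N (left out, the last holds). Time passes only in rows, so rows that do not move let the fingers close. It gives the time, the measured TCP pose, the force and the opening at its end, in the units of the state.
- observe(): the state, without advancing time (a new reading comes with each control period).
- vision.read_camera(name): name is "side" or "top" or "wrist"; returns a dict with "pixels" (384x512x3 uint8, blue, green, red), "range_z" (384x512 float32, m along the optical axis (not along the pixel's ray), 0 where there is no reading), "fx", "fy", "cx", "cy" (pixels), "world_from_camera" (4x4, takes a point from camera to world coordinates); the wrist camera has in their place "T_tool_cam" (4x4, takes a point from camera to tool coordinates, whose origin is the TCP and whose axes are the tool frame's). Camera axes: x right, y down, z forward; pixel columns grow to the right and rows downward; lengths in m; the calibration is good to about 2 mm. The wrist camera is an equidistant fisheye: a pixel r from the principal point sees the ray r / f radians off the axis. A picture is of the moment at which its call begins: read the wrist's pose just before it.
- job.hand_in(): hands the job in, once; it reports no verdict.
Trained networks look in a picture, given as the dict that the camera call returned (one of the last four; its "shot" number tells which), for a name from the list of things; names that differ only in an ending like _2 or _b are one class to them, and where a whole thing is asked for, a point or a joint stands for the part that bears it (a point fixed in the world has none). Each returns a list of dicts, best first, with "conf" (0 to 1); they miss things now and then, are a little off and sometimes report something else, mostly with a low value. They report only what shows in the picture. A call takes as long as a camera call. They do not tell look-alikes from the thing itself.
- vision.search_frame(picture, thing): "uv" ([column, row] in pixels, amid what is visible of it).
- vision.cut_out(picture, thing): "mask" (384x512 bool, what is visible of it) and "uv" ([column, row] in pixels, amid what is visible of it).
The state is a dict: "time": time; "qpos": joint angles; "qvel": joint speeds; "joint_efforts": joint torques, N m; "tool_pos": TCP position; "tool_rot": TCP orientation; "contact_force": force on the tool from outside, world axes, zero at the start; "torque": the same for the moment, N m; "opening": finger opening in m.
Only numpy, scipy, OpenCV 4.12 (cv2) and the standard library are available. Lean on these libraries where they do the work, as an engineer would, in place of code of your own. Each camera call takes 0.05 s, during which the arm holds its last target.

## Task

The probe rod lies tipped on the balance stand. Slide it lengthwise along the knife edge, without lifting it off and without pressing hard on the soft brass, until it stays level by itself when let go; then set the red saddle astride it right above the knife edge to mark its balance point, leaving the rod level on the edge. Leave the other things on the bench alone.

Things in the scene. Friction and masses are not known exactly. Their poses are not given: they have to be found in the camera images.
- stand: balance stand fixed to the bench: white base 85 x 240 x 12 mm, long axis y. Knife edge midway along it; 105 mm either side a slim dark rest (8 mm wide in x, 16 mm along y, top 66 mm above the bench) lets the rod tip about 5 degrees either way. Origin: centre of the base's underside, on the bench; z up
- knife: brass knife edge on the stand, running along x (34 mm long), with a flat land 8 mm wide in y at its top. Origin: the middle of that land, 75 mm above the bench; axes as the stand's. The soft brass is spoiled by a load of 15 N. The rod stays level by itself once its balance point is within about 3 mm of the middle of the land (it may rock for a second or two); otherwise it tips onto a rest
- rod: square aluminium probe rod with blue ends, 16 x 300 x 16 mm, long axis y (roughly the stand's y), 0.32 to 0.41 kg. Origin: middle of its length, on its underside. It starts across the knife edge, its middle 48 to 58 mm towards the stand's +y, tipped down on the rest there. A ballast sealed inside puts its balance point, unseen, up to 31 mm to either side of its middle
- rod_top (a point): middle of the rod's length on its top face, 16 mm above its origin
- rider: red saddle (the marker), 25 g, loose on the bench: cap 29 (x) x 14 (y) x 5 mm on two legs 10 mm deep, 21 mm apart inside in x, to straddle the rod with 2.5 mm to spare each side; on the cap a square post 12 x 12 mm, 34 mm tall (whole height 49 mm). Its x axis must lie across the rod, either way round. Origin: midway between the feet of the legs; z up
- rider_seat (a point): middle of the underside of the red saddle's cap, 10 mm above its origin; it comes to lie on the rod's top face, 91 mm above the bench when the rod is level
- jar: small white screw-top jar, green cap, 48 mm across, 60 mm tall; loose, a bystander. Origin: centre of its underside
- amber: amber reagent bottle, 54 mm across, 120 mm tall; loose, a bystander. Origin: centre of its underside
- beaker: open glass beaker, 60 mm across, 75 mm tall; loose, a bystander. Origin: centre of its underside
- weight: brass calibration weight, 36 mm across, 50 mm tall; loose, a bystander. Origin: centre of its underside
- spare_rider: grey spare saddle, same shape as the red one; loose, a bystander. Origin: centre of its underside
Not all that is in view belongs to the job. Several things look just like the rider: the one meant starts farthest from the robot's base.

How it is judged:
On the way:
1. the rod, let go and carrying nothing, stays level on the knife edge for a second (angle between rod's own y axis and vertical between 1.5258 and 1.6158 rad and contact force between rod and knife above 1 N and contact force between the fingers and rod below 0.05 N and contact force between rider and rod below 0.02 N and angular speed of rod below 0.1 rad/s), for 1 s.
At the end, for the whole second after the job is handed in: The rod rests level (within 2.5 degrees) on the knife edge alone, and the red saddle sits upright astride it, its cap on the rod's top, its middle within 6 mm of the middle of the knife edge along the rod; all at rest and let go (angle between rod's own y axis and vertical between 1.5258 and 1.6158 rad and contact force between rod and knife above 1 N and linear speed of each of rod, rider below 0.02 m/s and contact force between rider and rod above 0.08 N and angle between rider's own z axis and vertical below 0.15 rad and y of rider_seat in the frame of knife between -0.006 and 0.006 m and z of rider_seat in the frame of rod between 0.012 and 0.02 m and x of rider_seat in the frame of rod between -0.006 and 0.006 m); the robot touches nothing.
It fails at once if the rod presses on the knife edge with more than 15 N (contact force between rod and knife above 15 N).
It fails at once if the rod is lifted off the knife edge (its middle rises above 90 mm) (height (world z) of rod above 0.09 m).
It fails at once if another thing on the bench is moved by more than 20 mm (distance of any of jar, amber, beaker, weight, spare_rider from where it was at the start of the episode above 0.02 m).
It also fails if it takes over 72 s, if anything falls off the work surface, if the arm or the gripper's body presses on something with over 40 N, if the wrist force passes 120 N, or if a joint passes its speed limit or range.

## Working session

There is one attempt and no reset: what is moved stays moved. The work goes in short steps, Python scripts to look and compute and a tool call to move; the robot and the scene stay as the last step left them, time stands still between calls to the robot, and variables do not carry over. Pictures are saved under pics/ and viewed, and the job is handed in when it is done.

Besides the shell and the picture viewer there is one more tool, called after "Emit:" as a command line: name --argument value ..., lists and objects as JSON in quotes. send_rows: Moves the arm, as the interface text tells. Its arguments: {"type":"object","properties":{"motion":{"type":"array","items":{"type":"object","properties":{"hand":{"type":"number"},"slide":{"type":"array","items":{"type":"number"}},"spin":{"type":"number"}}}},"grip_force":{"type":"number"}},"required":["motion"]}

```bash
mkdir -p pics; ls
python3 - <<'E'
from cell import observe, vision, job
import cv2,numpy as np
s=observe(); print(s)
for n in ['top','side']:
    p=vision.read_camera(n); cv2.imwrite(f'pics/{n}0.png',p['pixels'])
    np.savez(f'{n}0.npz',**{k:v for k,v in p.items()})
    print(n,p['fx'],p['cx'],p['cy'],p['world_from_camera'])
E
```

```text
pics
{'time': 0.0, 'qpos': array([-1.39998701e+00,  3.42735749e-01,  1.52503874e+00,  1.30398623e-05,
        1.27539939e+00, -1.46031102e-01]), 'qvel': array([-0.00027656,  0.00200536,  0.0007692 ,  0.00064921,  0.00077648,
       -0.0001043 ]), 'joint_efforts': array([-5.58552238e-04, -4.31242812e+01, -2.44221586e+01,  7.18661374e-02,
        5.59503108e-02, -1.02998317e-04]), 'tool_pos': array([ 0.16350979, -0.4984491 ,  0.22603063]), 'tool_rot': array([-1.72471296,  1.56921505,  1.73371631]), 'contact_force': array([-0.07155015, -0.48113669,  0.15985975]), 'torque': array([ 0.01822172, -0.02323044,  0.02199215]), 'opening': 0.09186410026636266}
top 401.1939947983542 251.1079596143653 193.42470306678177 [[-3.48922907e-03 -9.82549296e-01  1.85969640e-01  3.42128829e-01]
 [-9.99993670e-01  3.29874164e-03 -1.33371611e-03  5.74006553e-03]
 [ 6.96976029e-04 -1.85973117e-01 -9.82554586e-01  1.13826754e+00]
 [ 0.00000000e+00  0.00000000e+00  0.00000000e+00  1.00000000e+00]]
side 366.8533129391281 262.3526869292669 193.51506331599194 [[ 0.94473415 -0.20255041  0.25778035  0.33058458]
 [-0.32747086 -0.54586662  0.7712279  -0.69366114]
 [-0.01549884 -0.81302089 -0.58202819  0.59635822]
 [ 0.          0.          0.          1.        ]]
```

View pics/top0.png

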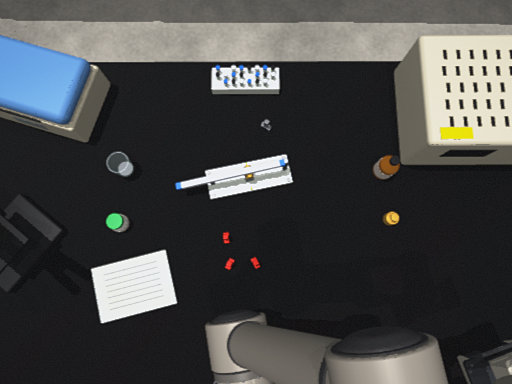

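View pics/side0.png

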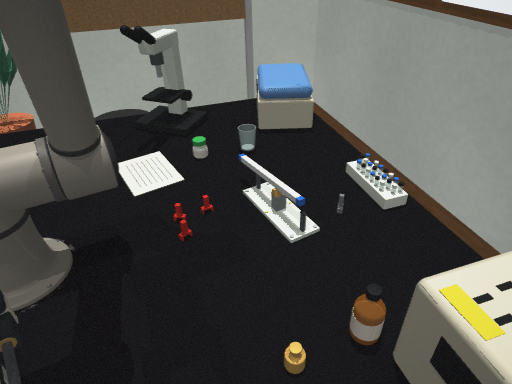

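The top view shows three red saddles at about (226,238), (230,264) and (255,263), and the grey spare at (266,125). The stand and rod are centred near (249,176). The jar, beaker, amber bottle and weight are well clear of these. Next I'll measure positions.

```bash
cat > h.py <<'E'
from cell import observe, vision, job
import cv2,numpy as np
from scipy.spatial.transform import Rotation as R
def cloud(p):
    z=p['range_z'];v,u=np.mgrid[:z.shape[0],:z.shape[1]]
    P=np.stack([(u-p['cx'])/p['fx']*z,(v-p['cy'])/p['fy']*z,z],-1)
    T=p['world_from_camera'];W=P@T[:3,:3].T+T[:3,3];W[z<=0]=np.nan
    return W
E
python3 - <<'E'
from h import *
p=vision.read_camera('top');W=cloud(p)
for n in ['rider','knife','stand','rod','spare_rider','jar','beaker','weight','amber']:
    for d in vision.cut_out(p,n):
        m=d['mask']; q=W[m];q=q[~np.isnan(q[:,0])]
        if len(q)==0: continue
        hi=q[q[:,2]>np.percentile(q[:,2],90)-.004]
        print(n,round(d['conf'],2),np.round(d['uv']),m.sum(),'mean',q.mean(0).round(4),'top',hi.mean(0).round(4),'zmax',q[:,2].max().round(3), 'dist',np.hypot(*q.mean(0)[:2]).round(3))
im=p['pixels'];b,g,r=[im[...,i].astype(int) for i in range(3)]
red=(r>120)&(g<70)&(b<70)
n,l,st,c=cv2.connectedComponentsWithStats(red.astype(np.uint8))
for i in range(1,n):
    if st[i,4]>8:
        q=W[l==i];h=q[q[:,2]>.043];print(c[i].round(1),st[i,4],q.mean(0).round(4),h.mean(0).round(4) if len(h) else None,np.hypot(*q.mean(0)[:2]).round(3))
# rod
m=(W[...,2]>.055)&(W[...,0]>.35)&(W[...,0]<.62)&(abs(W[...,1]-.03)<.25)
n,l,st,c=cv2.connectedComponentsWithStats(m.astype(np.uint8))
for i in range(1,n):
    if st[i,4]>30: print('hi',c[i].round(0),st[i],W[l==i].mean(0).round(3))
cv2.imwrite('pics/crop0.png',cv2.resize(im[130:290,160:310],None,fx=4,fy=3.7,interpolation=cv2.INTER_CUBIC)[:600])
E
```

```text
rider 0.44 [229. 262.] 66 mean [0.3568 0.0643 0.0225] top [0.3583 0.0635 0.0493] zmax 0.051 dist 0.363
rider 0.41 [256. 260.] 51 mean [ 0.3607 -0.0069  0.0283] top [ 0.3604 -0.0066  0.0487] zmax 0.053 dist 0.361
rider 0.38 [391. 217.] 171 mean [ 0.4798 -0.383   0.0313] top [ 0.4823 -0.3879  0.0491] zmax 0.055 dist 0.614
stand 0.98 [252. 177.] 1853 mean [0.5995 0.008  0.0142] top [0.6005 0.0065 0.0181] zmax 0.101 dist 0.6
rod 0.93 [228. 172.] 764 mean [0.594  0.0609 0.0846] top [ 0.6161 -0.0404  0.0958] zmax 0.102 dist 0.597
spare_rider 0.28 [383. 168.] 510 mean [ 0.617 -0.367  0.071] top [ 0.6232 -0.375   0.1194] zmax 0.124 dist 0.718
jar 0.53 [119. 222.] 333 mean [0.4704 0.3682 0.0469] top [0.4723 0.3743 0.0599] zmax 0.064 dist 0.597
beaker 0.96 [122. 167.] 490 mean [0.6352 0.3732 0.0405] top [0.6339 0.3706 0.0737] zmax 0.078 dist 0.737
weight 0.63 [392. 217.] 134 mean [ 0.4806 -0.3825  0.0356] top [ 0.4822 -0.3875  0.0496] zmax 0.055 dist 0.614
amber 0.69 [383. 168.] 483 mean [ 0.6169 -0.3655  0.0737] top [ 0.6232 -0.3747  0.1194] zmax 0.124 dist 0.717
amber 0.63 [249. 178.] 11 mean [0.5924 0.0089 0.0729] top [0.5925 0.0093 0.0738] zmax 0.077 dist 0.592
[225.8 236.9] 52 [nan nan nan] [0.431  0.0727 0.049 ] nan
[254.8 262.3] 58 [ 0.3611 -0.0053  0.0248] [ 0.3604 -0.0068  0.0486] 0.361
[229.1 263.5] 59 [0.3581 0.0654 0.0216] [0.3584 0.0633 0.0486] 0.364
hi [228. 175.] [176 164 110  26 765] [0.592 0.068 0.083]
```

View pics/crop0.png

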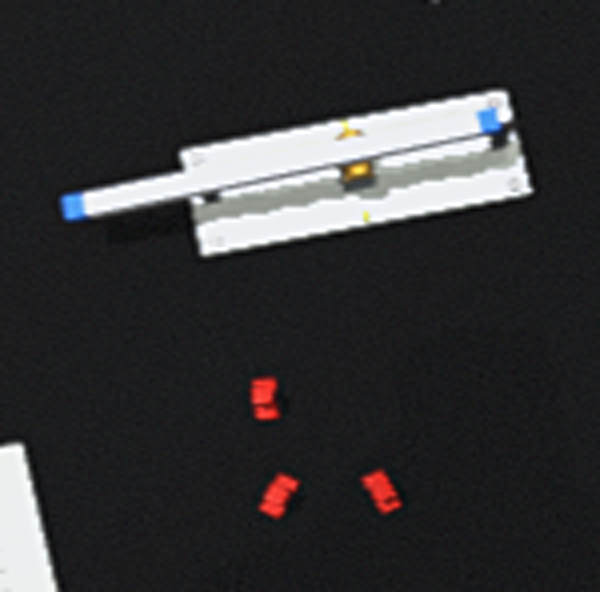

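The rider meant is the one at (226,237), which is (265,398) in the crop. It is 0.437 m from the base, against 0.363 and 0.361 m for the other two, so it is the farthest. Next I'll move the wrist camera above the stand and rider for a finer fit.

Run:
```python
from h import *
s=observe();Rm=R.from_euler('xyz',s['tool_rot']).as_matrix();print(Rm.round(3))
p=vision.read_camera('wrist');print({k:(v if np.size(v)<20 else v.shape) for k,v in p.items()})
p=vision.read_camera('top');W=cloud(p);im=p['pixels']
hsv=cv2.cvtColor(im,cv2.COLOR_BGR2HSV)
# rod by height
m=(W[...,2]>.06)&(W[...,0]>.5)&(W[...,0]<.68)&(abs(W[...,1]-.03)<.25)
q=W[m];c=q.mean(0);u,sv,vt=np.linalg.svd(q[:,:2]-c[:2]);d=vt[0];d*=np.sign(d[1]);print('rod dir',d,'yaw',np.degrees(np.arctan2(-d[0],d[1])))
t=(q[:,:2]-c[:2])@d;w=(q[:,:2]-c[:2])@np.array([d[1],-d[0]]);print('t',t.min(),t.max(),'w',w.min(),w.max())
A=np.polyfit(t,q[:,2],1);print('slope',np.degrees(np.arctan(A[0])),A)
# blue ends
bl=(hsv[...,0]>95)&(hsv[...,0]<130)&(hsv[...,1]>120)&(hsv[...,2]>90)&m
n,l,st,cc=cv2.connectedComponentsWithStats(bl.astype(np.uint8))
for i in range(1,n): print('blue',cc[i],st[i,4],W[l==i].mean(0).round(4))
print('c',c,)
# base
b=(W[...,2]>.006)&(W[...,2]<.017)&(W[...,0]>.52)&(W[...,0]<.68)&(abs(W[...,1]-.01)<.16)&(hsv[...,2]>70)
q=W[b][:,:2].astype(np.float32);r=cv2.minAreaRect(q);print(r, cv2.boxPoints(r).round(4))
# yellow marks
y=(hsv[...,0]>15)&(hsv[...,0]<35)&(hsv[...,1]>120)&(hsv[...,2]>90)&(W[...,0]>.5)&(abs(W[...,1])<.1)
n,l,st,cc=cv2.connectedComponentsWithStats(y.astype(np.uint8))
for i in range(1,n): print('yel',cc[i].round(1),st[i,4],W[l==i].mean(0).round(4))
```

```text
[[ 0.     0.311 -0.95 ]
 [-0.    -0.95  -0.311]
 [-1.     0.    -0.   ]]
{'pixels': (384, 512, 3), 'range_z': (384, 512), 'fx': 297.3186396354542, 'fy': 297.3186396354542, 'cx': 257.96748922168223, 'cy': 196.2438197023166, 'T_tool_cam': array([[-7.93836420e-04, -2.67909437e-01,  9.63443773e-01,
        -1.56991197e-01],
       [ 9.99999662e-01, -5.75802243e-06,  8.22355746e-04,
        -1.03994082e-03],
       [-2.14769334e-04,  9.63444100e-01,  2.67909351e-01,
        -7.25134487e-02],
       [ 0.00000000e+00,  0.00000000e+00,  0.00000000e+00,
         1.00000000e+00]]), 'shot': 4}
rod dir [-0.20247706  0.97928701] yaw 11.681848198323543
t -0.15770357132618673 0.15526841190027604 w -0.01550981556450504 0.01987549735278938
slope -3.9033390348647736 [-0.06823171  0.08413914]
blue [282.  162.5] 28 [ 0.6229 -0.0787  0.0985]
blue [178.10714286 185.96428571] 28 [0.5648 0.202  0.074 ]
c [0.59508468 0.05533637 0.08413914]
((0.6070908308029175, 0.010841108858585358), (0.08641102910041809, 0.24011333286762238), 11.592954635620117) [[ 0.5406  0.1198]
 [ 0.5889 -0.1154]
 [ 0.6735 -0.0981]
 [ 0.6253  0.1371]]
yel [246.7 165.2] 6 [0.6247 0.0163 0.0648]
yel [249.  175.8] 24 [0.5934 0.0099 0.0704]
yel [251. 188.] 1 [0.571  0.0045 0.0125]
```

```bash
cat >> h.py <<'E'
S0=np.array([.607,.011,0.]);YAW=np.radians(11.6)
def sf(yaw=None):
    a=YAW if yaw is None else yaw
    return np.array([np.cos(a),np.sin(a),0]),np.array([-np.sin(a),np.cos(a),0])
def stand(x,y,z):
    X,Y=sf();return S0+x*X+y*Y+np.array([0,0,z])
def pose():
    s=observe();return s,np.array(s['tool_pos']),R.from_euler('xyz',s['tool_rot']).as_matrix()
def plan(target,yang,n,maxspin=.148):
    """yang: world angle of tool y axis"""
    s,p,Rm=pose();print('t',round(s['time'],2),'tcp',p.round(4),'y ang',np.degrees(np.arctan2(Rm[1,1],Rm[0,1])).round(2),'open',round(s['opening'],4),'F',s['contact_force'].round(2), 'down',Rm[:,0].round(3))
    a0=np.arctan2(Rm[1,1],Rm[0,1]);da=(yang-a0+np.pi)%(2*np.pi)-np.pi
    d=(np.asarray(target)-p);out=[];a=a0
    for i in range(n):
        y=np.array([np.cos(a),np.sin(a),0]);x=np.array([0,0,-1.]);z=np.cross(x,y)
        st=d/n;out.append(([round(float(st@v)*1000,1) for v in (x,y,z)],round(-da/n,3)));a+=da/n
    for o in out: print(o)
    print('total dist',np.linalg.norm(d),'turn',np.degrees(da))
E
python3 -c "
from h import *
plan(stand(-.0025,.075,.20),YAW,16)"
```

```text
t 0.7 tcp [ 0.1636 -0.4989  0.2267] y ang -71.85 open 0.092 F [ 0.76  0.34 -0.87] down [ 0. -0. -1.]
([1.7, -26.3, -36.6], np.float64(-0.091))
([1.7, -22.9, -38.9], np.float64(-0.091))
([1.7, -19.3, -40.8], np.float64(-0.091))
([1.7, -15.5, -42.4], np.float64(-0.091))
([1.7, -11.5, -43.6], np.float64(-0.091))
([1.7, -7.5, -44.5], np.float64(-0.091))
([1.7, -3.5, -45.0], np.float64(-0.091))
([1.7, 0.6, -45.1], np.float64(-0.091))
([1.7, 4.7, -44.9], np.float64(-0.091))
([1.7, 8.8, -44.2], np.float64(-0.091))
([1.7, 12.8, -43.3], np.float64(-0.091))
([1.7, 16.7, -41.9], np.float64(-0.091))
([1.7, 20.4, -40.2], np.float64(-0.091))
([1.7, 24.0, -38.2], np.float64(-0.091))
([1.7, 27.4, -35.9], np.float64(-0.091))
([1.7, 30.5, -33.2], np.float64(-0.091))
total dist 0.7223500023003597 turn 83.45078163481287
```

Emit:
send_rows --motion '[{"hand":0,"slide":[2,-26,-37],"spin":-0.09},{"hand":0,"slide":[2,-23,-39],"spin":-0.09},{"hand":0,"slide":[2,-19,-41],"spin":-0.09},{"hand":0,"slide":[2,-15,-42],"spin":-0.09},{"hand":0,"slide":[2,-11,-44],"spin":-0.09},{"hand":0,"slide":[2,-7,-45],"spin":-0.09},{"hand":0,"slide":[2,-3,-45],"spin":-0.09},{"hand":0,"slide":[2,1,-45],"spin":-0.09}]' --grip_force 3

```text
time: 1.5
tool_pos: [0.3822, -0.2031, 0.21]
tool_rot: [0.965, 1.565, -1.123]
contact_force: [0.5, -1.7, -0.1]
opening: 0.0458
```

```bash
python3 -c "
from h import *
plan(stand(-.0025,.075,.20),YAW,8)"
```

```text
t 1.5 tcp [ 0.3822 -0.2031  0.21  ] y ang -29.64 open 0.0458 F [ 0.54 -1.72 -0.06] down [ 0.003 -0.005 -1.   ]
([1.2, 4.8, -44.0], np.float64(-0.09))
([1.2, 8.7, -43.4], np.float64(-0.09))
([1.2, 12.6, -42.4], np.float64(-0.09))
([1.2, 16.3, -41.1], np.float64(-0.09))
([1.2, 20.0, -39.5], np.float64(-0.09))
([1.2, 23.4, -37.5], np.float64(-0.09))
([1.2, 26.7, -35.3], np.float64(-0.09))
([1.2, 29.8, -32.7], np.float64(-0.09))
total dist 0.3542018930358313 turn 41.242166456432464
```

Emit:
send_rows --motion '[{"hand":0,"slide":[1,5,-44],"spin":-0.09},{"hand":0,"slide":[1,9,-43],"spin":-0.09},{"hand":0,"slide":[1,13,-42],"spin":-0.09},{"hand":0,"slide":[1,16,-41],"spin":-0.09},{"hand":0,"slide":[1,20,-40],"spin":-0.09},{"hand":0,"slide":[1,23,-38],"spin":-0.09},{"hand":0,"slide":[1,27,-35],"spin":-0.09},{"hand":0,"slide":[1,30,-33],"spin":-0.09}]'

```text
time: 2.3
tool_pos: [0.5931, 0.1008, 0.2021]
tool_rot: [0.511, 1.561, -0.825]
contact_force: [0.6, 0.4, 0.0]
opening: 0.046
```

```bash
cat >> h.py <<'E'
def wcloud(p,tp,Rm):
    z=p['range_z'];v,u=np.mgrid[:z.shape[0],:z.shape[1]]
    dx=u-p['cx'];dy=v-p['cy'];r=np.hypot(dx,dy);th=r/p['fx'];k=np.where(r>0,np.tan(th)/np.maximum(r,1e-9),1/p['fx'])
    P=np.stack([dx*k*z,dy*k*z,z],-1);T=p['T_tool_cam']
    Q=P@T[:3,:3].T+T[:3,3];W=Q@Rm.T+tp;W[z<=0]=np.nan;return W
def wshot(name):
    s,tp,Rm=pose();p=vision.read_camera('wrist');cv2.imwrite(f'pics/{name}.png',p['pixels']);return p,wcloud(p,tp,Rm),s,tp,Rm
E
python3 - <<'E'
from h import *
plan(stand(-.0025,.075,.20),YAW,1)
p,W,s,tp,Rm=wshot('w1')
np.savez('w1.npz',W=W,px=p['pixels'])
E
```

```text
t 2.3 tcp [0.5931 0.1008 0.2021] y ang 13.45 open 0.046 F [0.57 0.39 0.04] down [ 0.007 -0.007 -1.   ]
([2.1, -7.5, 15.5], np.float64(0.032))
total dist 0.017363287664210733 turn -1.84533179206582
```

View pics/w1.png

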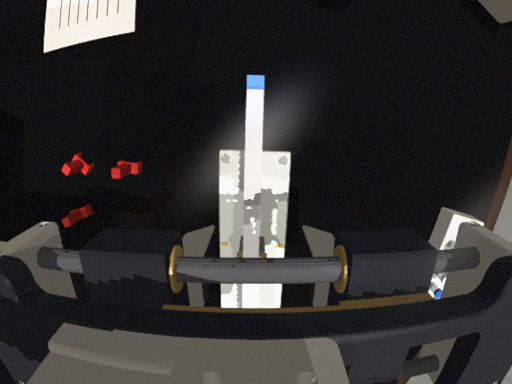

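The wrist view shows the rod running down column ~255 from its blue end at (256,82), the stand base at columns 220–290, and the red saddles at left, with the meant one at (126,169). Next I'll fit the rod and base.

```bash
cat >> h.py <<'E'
def fitrod(W):
    X,Y=sf();D=W-S0;sx=D@X;sy=D@Y;z=W[...,2]
    m=(z>.055)&(z<.12)&(abs(sx)<.025)&(abs(sy)<.22)
    return sx[m],sy[m],z[m]
E
python3 - <<'E'
from h import *
d=np.load('w1.npz');W=d['W'];px=d['px']
X,Y=sf();D=W-S0;sx=D@X;sy=D@Y;z=W[...,2]
a,b,c=fitrod(W)
k=(b>.03)&(b<.21)
print(k.sum(),'sx=f(sy)',np.polyfit(b[k],a[k],1),'z=f(sy)',np.polyfit(b[k],c[k],1),'range a',np.percentile(a[k],[1,99]),'b max',b.max())
for lo in np.arange(.02,.22,.02):
    kk=(b>lo)&(b<lo+.02);
    if kk.sum(): print(round(lo+.01,2),np.percentile(a[kk],[3,97]).round(4),c[kk].mean().round(4))
m=(z>.007)&(z<.017)&(abs(sx)<.07)&(abs(sy)<.15)
print('base',m.sum(),sx[m].min(),sx[m].max(),sy[m].min(),sy[m].max())
for lo in np.arange(-.1,.12,.02):
    kk=m&(sy>lo)&(sy<lo+.02)
    if kk.sum(): print(round(lo+.01,2),sx[kk].min().round(4),sx[kk].max().round(4),z[kk].mean().round(4))
hsv=cv2.cvtColor(px,cv2.COLOR_BGR2HSV)
y=(hsv[...,0]>12)&(hsv[...,0]<35)&(hsv[...,1]>110)&(hsv[...,2]>80)&(abs(sx)<.06)&(abs(sy)<.12)
n,l,st,cc=cv2.connectedComponentsWithStats(y.astype(np.uint8))
for i in range(1,n):
    k=l==i; print('yel',cc[i].round(1),st[i,4],sx[k].mean().round(4),sy[k].mean().round(4),z[k].mean().round(4))
E
```

```text
2838 sx=f(sy) [-0.00137063 -0.00037549] z=f(sy) [-0.08399026  0.09050632] range a [-0.00829144  0.00705296] b max 0.20171944758474797
0.03 [-0.0077  0.0066] 0.0878
0.05 [-0.0071  0.0068] 0.0863
0.07 [-0.0085  0.0069] 0.0847
0.09 [-0.008   0.0066] 0.083
0.11 [-0.0076  0.0068] 0.0813
0.13 [-0.0077  0.0068] 0.0795
0.15 [-0.0076  0.0065] 0.0779
0.17 [-0.0081  0.0067] 0.0762
0.19 [-0.008   0.0069] 0.0746
0.21 [-0.0083  0.0058] 0.0738
base 6430 -0.041512633515262895 0.04386007450933738 -0.10323823278425935 0.12131517882522966
-0.09 -0.0413 0.0428 0.0112
-0.07 -0.0408 0.0439 0.0112
-0.05 0.0121 0.0409 0.0114
-0.03 -0.0329 -0.0329 0.0095
-0.01 -0.0408 0.0431 0.0111
0.01 -0.0404 0.0428 0.0111
0.03 -0.0415 0.0427 0.0112
0.05 -0.0415 0.0428 0.0112
0.07 -0.0412 0.0428 0.0112
0.09 -0.0412 0.043 0.0111
0.11 -0.0414 0.043 0.0112
yel [223.5 243.5] 12 -0.0357 0.0007 0.0118
yel [279.6 245.1] 17 0.0366 0.0011 0.0122
yel [239.1 255. ] 23 -0.0131 0.01 0.0602
yel [262.1 255.6] 27 0.0128 0.0101 0.06
yel [172.7 284.2] 58 -0.0211 0.1172 0.2872
yel [342.5 280. ] 2 0.0284 0.1196 0.2863
yel [342.7 286.7] 38 0.0284 0.1179 0.2874
yel [176. 284.] 1 -0.0206 0.1161 0.2852
yel [181. 285.] 1 -0.0204 0.1128 0.2806
yel [319.8 304.8] 1036 0.0219 0.1151 0.2932
```

```bash
sed -i 's/S0=np.array(\[.607,.011,0.\])/S0=np.array([.6076,.0121,0.])/' h.py
python3 -c "
from h import *
plan(stand(-.0012,.098,.068),YAW,4)"
```

```text
t 2.35 tcp [0.5958 0.1065 0.2013] y ang 13.9 open 0.0458 F [-1.43  4.06 -0.27] down [ 0.009 -0.004 -1.   ]
([33.3, -2.1, -0.9], np.float64(0.01))
([33.3, -2.1, -0.8], np.float64(0.01))
([33.3, -2.1, -0.8], np.float64(0.01))
([33.3, -2.1, -0.8], np.float64(0.01))
total dist 0.1336551035660311 turn -2.2986784443138695
```

Emit:
send_rows --motion '[{"hand":0,"slide":[30,-6,-3],"spin":0.04},{"hand":0,"slide":[30,0,0],"spin":0},{"hand":0,"slide":[25,0,0],"spin":0},{"hand":0,"slide":[0,0,0],"spin":0},{"hand":0,"slide":[0,0,0],"spin":0}]'

```text
time: 2.85
tool_pos: [0.5921, 0.112, 0.114]
tool_rot: [1.104, 1.559, -0.259]
contact_force: [0.1, -0.2, 1.2]
opening: 0.0458
```

```bash
python3 -c "
from h import *
plan(stand(-.0012,.098,.068),YAW,2)"
```

```text
t 2.85 tcp [0.5921 0.112  0.114 ] y ang 11.91 open 0.0458 F [ 0.13 -0.17  1.23] down [ 0.012 -0.003 -1.   ]
([23.0, -3.0, 1.5], np.float64(0.003))
([23.0, -3.0, 1.5], np.float64(0.003))
total dist 0.04645283790233796 turn -0.3073219420351819
```

Emit:
send_rows --motion '[{"hand":0,"slide":[15,-6,3],"spin":0},{"hand":0,"slide":[20,0,0],"spin":0.005},{"hand":0,"slide":[10,0,0],"spin":0},{"hand":0,"slide":[0,0,0],"spin":0}]'

```text
time: 3.25
tool_pos: [0.5913, 0.1072, 0.0743]
tool_rot: [1.254, 1.548, -0.115]
contact_force: [0.1, -0.6, 0.6]
opening: 0.0464
```

```bash
python3 -c "
from h import *
plan(stand(-.0012,.098,.068),YAW,1)
p,W,s,tp,Rm=wshot('w2')
a,b,c=fitrod(W);k=(b>.11)&(b<.21)
print(np.polyfit(b[k],a[k],1),np.polyfit(b[k],c[k],1),np.percentile(a[k],[2,98]),b.max())
"
```

```text
t 3.25 tcp [0.5913 0.1072 0.0743] y ang 11.57 open 0.0464 F [ 0.08 -0.63  0.55] down [ 0.022 -0.003 -1.   ]
([6.3, -4.3, -1.6], np.float64(-0.001))
total dist 0.007850094256307661 turn 0.03498442090184433
[-0.000794   -0.00122237] [-0.08301011  0.09029114] [-0.00882784  0.00613732] 0.20110508357290266
```

View pics/w2.png

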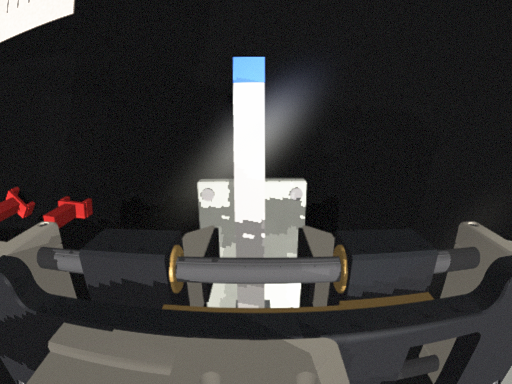

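Emit:
send_rows --motion '[{"hand":0,"slide":[5,-7,-2],"spin":0},{"hand":0,"slide":[0,0,0],"spin":0}]'

```text
time: 3.5
tool_pos: [0.5853, 0.1079, 0.0717]
tool_rot: [1.283, 1.544, -0.086]
contact_force: [-0.2, -1.3, -0.1]
opening: 0.0462
```

```bash
python3 -c "
from h import *
plan(stand(-.0012,.098,.068),YAW,1);print(observe()['qvel'].round(3))"
```

```text
t 3.5 tcp [0.5853 0.1079 0.0717] y ang 11.57 open 0.0462 F [-0.21 -1.34 -0.07] down [ 0.027 -0.002 -1.   ]
([3.7, 1.4, 0.3], np.float64(-0.0))
total dist 0.003998645921759078 turn 0.027611886061815062
[-0.006 -0.014 -0.049 -0.001  0.005 -0.001]
```

Emit:
send_rows --motion '[{"hand":-0.4,"slide":[1,2,0],"spin":0},{"hand":-1,"slide":[0,0,0],"spin":0},{"hand":-1,"slide":[0,0,0],"spin":0},{"hand":-1,"slide":[0,0,0],"spin":0}]' --grip_force 3

```text
time: 3.9
tool_pos: [0.5882, 0.1085, 0.0724]
tool_rot: [1.296, 1.541, -0.072]
contact_force: [-2.6, 0.3, 0.4]
opening: 0.0188
```

```bash
python3 -c "
from h import *
plan(stand(-.0012,.098-.051,.076),YAW,5);print(observe()['qvel'].round(3))
p,W,s,tp,Rm=wshot('w3')
a,b,c=fitrod(W);k=(b>.11)&(b<.21)
print(np.polyfit(b[k],a[k],1),np.polyfit(b[k],c[k],1),np.percentile(a[k],[2,98]),b.max())
"
```

```text
t 3.9 tcp [0.5882 0.1085 0.0724] y ang 11.59 open 0.0188 F [-2.59  0.3   0.4 ] down [ 0.03  -0.002 -1.   ]
([-0.7, -0.3, 10.3], np.float64(-0.0))
([-0.7, -0.3, 10.3], np.float64(-0.0))
([-0.7, -0.3, 10.3], np.float64(-0.0))
([-0.7, -0.3, 10.3], np.float64(-0.0))
([-0.7, -0.3, 10.3], np.float64(-0.0))
total dist 0.05150140003009388 turn 0.009100440322150651
[ 0.001 -0.    -0.002  0.001  0.015 -0.001]
[ 0.00026156 -0.00030577] [-0.15287917  0.10223683] [-0.0149837   0.01539765] 0.20147164493323305
```

Emit:
send_rows --motion '[{"hand":-1,"slide":[0,0,0],"spin":0},{"hand":-1,"slide":[0,0,0],"spin":0}]'

```text
time: 4.15
tool_pos: [0.5882, 0.1086, 0.0724]
tool_rot: [1.302, 1.541, -0.067]
contact_force: [0.1, -0.2, 0.1]
opening: 0.0161
```

```bash
python3 -c "
from h import *
plan(stand(-.0012,.098-.051,.076),YAW,5)
p,W,s,tp,Rm=wshot('w4')
a,b,c=fitrod(W);k=(b>.13)&(b<.21)
print(np.polyfit(b[k],a[k],1),np.polyfit(b[k],c[k],1),np.percentile(a[k],[2,98]),b.max())
"
```

```text
t 4.15 tcp [0.5882 0.1086 0.0724] y ang 11.57 open 0.0161 F [ 0.13 -0.16  0.08] down [ 0.029 -0.002 -1.   ]
([-0.7, -0.3, 10.3], np.float64(-0.0))
([-0.7, -0.3, 10.3], np.float64(-0.0))
([-0.7, -0.3, 10.3], np.float64(-0.0))
([-0.7, -0.3, 10.3], np.float64(-0.0))
([-0.7, -0.3, 10.3], np.float64(-0.0))
total dist 0.05157342022333509 turn 0.026667894202338022
[ 0.01459302 -0.0007994 ] [-0.08255203  0.09019078] [-0.00593497  0.009384  ] 0.20160731226298048
```

View pics/w4.png

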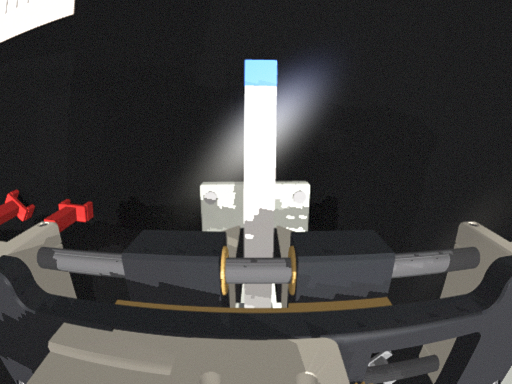

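Emit:
send_rows --motion '[{"hand":-1,"slide":[-1,0,10],"spin":0},{"hand":-1,"slide":[-1,0,12],"spin":0},{"hand":-1,"slide":[-1,0,12],"spin":0},{"hand":-1,"slide":[-1,0,10],"spin":0},{"hand":-1,"slide":[0,0,5],"spin":0},{"hand":-1,"slide":[0,0,0],"spin":0}]'

```text
time: 4.8
tool_pos: [0.5984, 0.0562, 0.0768]
tool_rot: [1.343, 1.543, -0.027]
contact_force: [-0.5, 2.7, -0.6]
opening: 0.0158
```

```bash
python3 -c "
from h import *
plan(stand(-.0012,.098-.051,.076),YAW,1)
p,W,s,tp,Rm=wshot('w5')
a,b,c=fitrod(W);k=(b>.08)&(b<.21)
print(np.polyfit(b[k],a[k],1),np.polyfit(b[k],c[k],1),np.percentile(a[k],[2,98]),b.max())
"
```

```text
t 4.8 tcp [0.5984 0.0562 0.0768] y ang 11.51 open 0.0158 F [-0.55  2.7  -0.59] down [ 0.028 -0.001 -1.   ]
([0.8, -1.0, -2.0], np.float64(-0.002))
total dist 0.0023575360542660256 turn 0.09103390162382699
[ 0.00313931 -0.00018963] [-0.07944482  0.09003172] [-0.00741599  0.00786109] 0.14806725158397543
```

Emit:
send_rows --motion '[{"hand":-0.35,"slide":[0,0,0],"spin":0},{"hand":-0.35,"slide":[0,0,0],"spin":0},{"hand":-0.35,"slide":[0,0,0],"spin":0},{"hand":-0.35,"slide":[0,0,0],"spin":0}]'

```text
time: 5.25
tool_pos: [0.5986, 0.0563, 0.0769]
tool_rot: [1.291, 1.542, -0.077]
contact_force: [0.1, -0.3, 0.7]
opening: 0.0296
```

```bash
cat > look.py <<'E'
import sys
from h import *
n=sys.argv[1];lo=float(sys.argv[2])
plan(stand(-.0012,.047,.076),YAW,1)
p,W,s,tp,Rm=wshot(n)
a,b,c=fitrod(W);k=(b>lo)&(b<.21)
A=np.polyfit(b[k],c[k],1)
print('lat',np.polyfit(b[k],a[k],1),'z',A,'deg',np.degrees(np.arctan(A[0])).round(2),np.percentile(a[k],[2,98]),'end',b[k].max(),'z at .1',np.polyval(A,.1))
E
python3 look.py w6 .08
```

```text
t 5.25 tcp [0.5986 0.0563 0.0769] y ang 11.59 open 0.0296 F [ 0.05 -0.32  0.67] down [ 0.029 -0.002 -1.   ]
([0.9, -1.2, -1.9], np.float64(-0.0))
total dist 0.002465428342633162 turn 0.008404736981667247
lat [0.00136144 0.00027778] z [-0.07914382  0.08994369] deg -4.53 [-0.00725747  0.00803629] end 0.14807017037852355 z at .1 0.08202930645008571
```

Emit:
send_rows --motion '[{"hand":-1,"slide":[0,0,0],"spin":0},{"hand":-1,"slide":[0,0,0],"spin":0},{"hand":-1,"slide":[0,0,0],"spin":0},{"hand":-1,"slide":[-0.5,0,8],"spin":0},{"hand":-1,"slide":[-0.5,0,8],"spin":0},{"hand":-1,"slide":[0,0,2],"spin":0},{"hand":-1,"slide":[0,0,0],"spin":0}]'

```text
time: 6.0
tool_pos: [0.6022, 0.0389, 0.0784]
tool_rot: [1.371, 1.542, 0.003]
contact_force: [-1.7, 3.5, 1.8]
opening: 0.0159
```

Emit:
send_rows --motion '[{"hand":-0.35,"slide":[0,0,0],"spin":0},{"hand":-0.35,"slide":[0,0,0],"spin":0},{"hand":-0.35,"slide":[0,0,0],"spin":0},{"hand":-0.35,"slide":[0,0,0],"spin":0}]'

```text
time: 6.4
tool_pos: [0.6024, 0.0374, 0.0782]
tool_rot: [1.303, 1.542, -0.065]
contact_force: [0.5, 0.0, 0.5]
opening: 0.0297
```

```bash
python3 look.py w7 .06
```

```text
t 6.4 tcp [0.6024 0.0374 0.0782] y ang 11.6 open 0.0297 F [0.53 0.04 0.54] down [ 0.029 -0.002 -1.   ]
([2.2, -1.2, -21.2], np.float64(-0.0))
total dist 0.021363077120050877 turn 0.0017989677236690132
lat [0.00280682 0.00025789] z [-0.02319786  0.08994636] deg -1.33 [-0.00714737  0.00814747] end 0.12959042665328988 z at .1 0.0876265702994132
```

```bash
for i in 1 2 3 4; do python3 look.py w8_$i .06 | grep lat; done
```

```text
lat [0.00319311 0.00021544] z [-0.04126404  0.08992742] deg -2.36 [-0.00719222  0.00817611] end 0.13004940699202144 z at .1 0.08580101528855837
lat [0.00197726 0.00031111] z [-0.05506479  0.09009623] deg -3.15 [-0.00720843  0.00823759] end 0.13046348237252128 z at .1 0.08458974739845555
lat [0.00214923 0.00026912] z [-0.06195154  0.09011048] deg -3.55 [-0.00724316  0.00825569] end 0.13020665720415445 z at .1 0.08391533022314501
lat [0.00193018 0.00031602] z [-0.06335302  0.09011514] deg -3.63 [-0.00721707  0.00825181] end 0.1302698999349414 z at .1 0.08377983540947193
```

```bash
for i in 1 2 3 4 5 6 7 8; do python3 look.py w9_$i .06 | grep -o 'deg.*\['; done
```

```text
deg -3.39 [
deg -2.83 [
deg -2.01 [
deg -0.85 [
deg 0.35 [
deg 0.35 [
deg -0.74 [
deg -1.77 [
```

Emit:
send_rows --motion '[{"hand":-0.35,"slide":[0,0,0],"spin":0},{"hand":-0.35,"slide":[0,0,0],"spin":0},{"hand":-0.35,"slide":[0,0,0],"spin":0},{"hand":-0.35,"slide":[0,0,0],"spin":0},{"hand":-0.35,"slide":[0,0,0],"spin":0},{"hand":-0.35,"slide":[0,0,0],"spin":0},{"hand":-0.35,"slide":[0,0,0],"spin":0},{"hand":-0.35,"slide":[0,0,0],"spin":0}]'

```text
time: 7.85
tool_pos: [0.6024, 0.0375, 0.0783]
tool_rot: [1.311, 1.542, -0.057]
contact_force: [0.4, 0.5, -0.1]
opening: 0.0299
```

```bash
for i in 1 2 3 4 5 6 7 8; do python3 look.py wa_$i .06 | grep -o 'deg.*\['; done;  python3 look.py wb .06
```

```text
deg 0.17 [
deg 0.22 [
deg -0.58 [
deg -1.36 [
deg -1.88 [
deg -2.06 [
deg -1.95 [
deg -1.51 [
t 8.25 tcp [0.6024 0.0375 0.0783] y ang 11.6 open 0.0294 F [-0.82 -0.77 -0.09] down [ 0.029 -0.002 -1.   ]
([2.3, -1.2, -21.0], np.float64(0.0))
total dist 0.02121448099817854 turn -0.0016508587503595467
lat [0.00270047 0.00028964] z [-0.01298627  0.08986155] deg -0.74 [-0.00709812  0.00819137] end 0.12957547837927222 z at .1 0.08856291915648033
```

Emit:
send_rows --motion '[{"hand":-0.35,"slide":[0,0,0],"spin":0},{"hand":-0.35,"slide":[0,0,0],"spin":0},{"hand":-0.35,"slide":[0,0,0],"spin":0},{"hand":-0.35,"slide":[0,0,0],"spin":0},{"hand":-0.35,"slide":[0,0,0],"spin":0},{"hand":-0.35,"slide":[0,0,0],"spin":0},{"hand":-0.35,"slide":[0,0,0],"spin":0},{"hand":-0.35,"slide":[0,0,0],"spin":0}]'

```text
time: 9.1
tool_pos: [0.6024, 0.0375, 0.0783]
tool_rot: [1.311, 1.542, -0.058]
contact_force: [0.5, 0.2, 0.4]
opening: 0.03
```

Emit:
send_rows --motion '[{"hand":-0.35,"slide":[0,0,0],"spin":0},{"hand":-0.35,"slide":[0,0,0],"spin":0},{"hand":-0.35,"slide":[0,0,0],"spin":0},{"hand":-0.35,"slide":[0,0,0],"spin":0},{"hand":-0.35,"slide":[0,0,0],"spin":0},{"hand":-0.35,"slide":[0,0,0],"spin":0}]'

```text
time: 9.7
tool_pos: [0.6024, 0.0375, 0.0783]
tool_rot: [1.31, 1.542, -0.058]
contact_force: [0.6, 0.7, -0.3]
opening: 0.0296
```

```bash
for i in 1 2 3 4 5; do python3 look.py wc_$i .06 | grep -o 'deg.*\['; done
```

```text
deg -0.99 [
deg -1.18 [
deg -1.09 [
deg -0.83 [
deg -0.32 [
```

Emit:
send_rows --motion '[{"hand":-0.35,"slide":[0,0,0],"spin":0},{"hand":-0.35,"slide":[0,0,0],"spin":0},{"hand":-0.35,"slide":[0,0,0],"spin":0},{"hand":-0.35,"slide":[0,0,0],"spin":0},{"hand":-0.35,"slide":[0,0,0],"spin":0},{"hand":-0.35,"slide":[0,0,0],"spin":0},{"hand":-0.35,"slide":[0,0,0],"spin":0},{"hand":-0.35,"slide":[0,0,0],"spin":0}]'

```text
time: 10.75
tool_pos: [0.6024, 0.0375, 0.0783]
tool_rot: [1.312, 1.542, -0.057]
contact_force: [0.3, 0.8, 0.6]
opening: 0.03
```

Emit:
send_rows --motion '[{"hand":-1,"slide":[0,0,0],"spin":0},{"hand":-1,"slide":[0,0,0],"spin":0},{"hand":-1,"slide":[0,0,0],"spin":0},{"hand":-1,"slide":[0,0,0],"spin":0}]'

```text
time: 11.15
tool_pos: [0.6025, 0.0375, 0.0784]
tool_rot: [1.312, 1.541, -0.056]
contact_force: [-0.5, -0.2, 0.9]
opening: 0.0162
```

```bash
python3 look.py wd .06
```

```text
t 11.15 tcp [0.6025 0.0375 0.0784] y ang 11.6 open 0.0162 F [-0.55 -0.19  0.88] down [ 0.029 -0.002 -1.   ]
([2.4, -1.3, -21.1], np.float64(0.0))
total dist 0.02124021764097605 turn -0.002196700072177264
lat [ 3.92538269e-03 -7.08803957e-05] z [-0.0095185   0.08993993] deg -0.55 [-0.00738755  0.00798897] end 0.12957264827240486 z at .1 0.08898808374337668
```

Emit:
send_rows --motion '[{"hand":-1,"slide":[0,0,2.5],"spin":0},{"hand":-1,"slide":[0,0,0],"spin":0}]'

```text
time: 11.4
tool_pos: [0.6029, 0.0354, 0.0784]
tool_rot: [1.33, 1.542, -0.038]
contact_force: [0.5, -1.3, 0.7]
opening: 0.0164
```

```bash
python3 look.py we .06
```

```text
t 11.4 tcp [0.6029 0.0354 0.0784] y ang 11.61 open 0.0164 F [ 0.54 -1.31  0.73] down [ 0.029 -0.001 -1.   ]
([2.4, -1.2, -23.3], np.float64(0.0))
total dist 0.02341536070639383 turn -0.009866272811878123
lat [1.31208728e-03 8.60821757e-05] z [-0.00924721  0.08994207] deg -0.53 [-0.00755253  0.00787654] end 0.12713710802029682 z at .1 0.08901735305707617
```

Moved by 2.4 mm. Letting go now.

Emit:
send_rows --motion '[{"hand":-0.25,"slide":[0,0,0],"spin":0},{"hand":-0.25,"slide":[0,0,0],"spin":0},{"hand":-0.25,"slide":[0,0,0],"spin":0}]'

```text
time: 11.75
tool_pos: [0.6029, 0.0349, 0.0783]
tool_rot: [1.312, 1.542, -0.057]
contact_force: [0.7, -0.4, 0.5]
opening: 0.0336
```

```bash
for i in 1 2 3 4 5 6 7 8 9 10; do python3 look.py wf_$i .06 | grep -o 'deg.*\['; done;python3 look.py wg .06
```

```text
deg 0.03 [
deg 0.62 [
deg 0.49 [
deg -0.15 [
deg -0.25 [
deg 0.26 [
deg 0.53 [
deg 0.18 [
deg -0.2 [
deg 0.03 [
t 12.25 tcp [0.6029 0.035  0.0783] y ang 11.6 open 0.0346 F [ 0.45 -0.56  0.46] down [ 0.029 -0.002 -1.   ]
([2.3, -1.2, -23.6], np.float64(0.0))
total dist 0.023764110123265823 turn -0.0021761418972956947
lat [-0.00031076  0.00039703] z [0.00768778 0.08989941] deg 0.44 [-0.00725569  0.00807862] end 0.1268925742406286 z at .1 0.09066818654270509
```

Emit:
send_rows --motion '[{"hand":-0.2,"slide":[-15,0,0],"spin":0},{"hand":-0.2,"slide":[-30,0,0],"spin":0},{"hand":-0.2,"slide":[-35,0,0],"spin":0},{"hand":-0.2,"slide":[-20,0,0],"spin":0},{"hand":-0.2,"slide":[0,0,0],"spin":0}]'

```text
time: 12.8
tool_pos: [0.5991, 0.0352, 0.1803]
tool_rot: [1.318, 1.545, -0.051]
contact_force: [0.6, -0.2, -0.5]
opening: 0.0371
```

```bash
python3 -c "
from h import *
plan([.445,.004,.19],YAW,4)"; python3 look.py wh .03
```

```text
t 12.8 tcp [0.5991 0.0352 0.1803] y ang 11.6 open 0.0371 F [ 0.57 -0.16 -0.46] down [ 0.026 -0.001 -1.   ]
([-2.4, -39.3, -0.1], np.float64(-0.0))
([-2.4, -39.3, -0.1], np.float64(-0.0))
([-2.4, -39.3, -0.1], np.float64(-0.0))
([-2.4, -39.3, -0.1], np.float64(-0.0))
total dist 0.15757817337858784 turn 0.0017054545139086664
t 12.8 tcp [0.5991 0.0352 0.1803] y ang 11.6 open 0.0371 F [ 0.57 -0.16 -0.46] down [ 0.026 -0.001 -1.   ]
([104.3, 2.4, -22.6], np.float64(-0.0))
total dist 0.10676477962367154 turn 0.0017054545139086664
lat [ 0.00604973 -0.00024054] z [-0.0029632   0.09002836] deg -0.17 [-0.00754355  0.00797338] end 0.12744638731615193 z at .1 0.08973204298274595
```

View pics/wh.png

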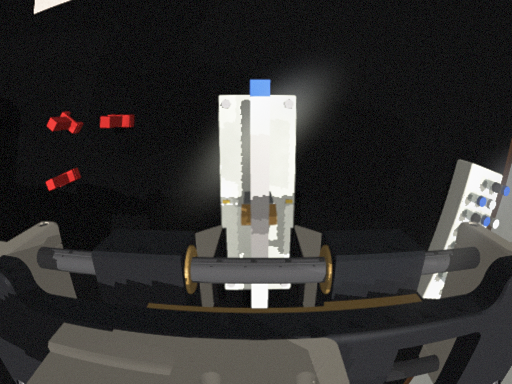

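The rod is level (−0.2°) with the fingers clear. The meant rider is at (117,121), the other two at (65,123) and (63,180). I'll move over to see it.

Emit:
send_rows --motion '[{"hand":-0.2,"slide":[-2,-40,0],"spin":0},{"hand":-0.2,"slide":[-2,-40,0],"spin":0},{"hand":-0.2,"slide":[-2,-40,0],"spin":0},{"hand":-0.2,"slide":[-2,-35,0],"spin":0},{"hand":-0.2,"slide":[0,0,0],"spin":0},{"hand":-0.2,"slide":[0,0,0],"spin":0}]'

```text
time: 13.45
tool_pos: [0.4367, 0.004, 0.1732]
tool_rot: [1.469, 1.562, 0.101]
contact_force: [0.6, 0.6, -0.0]
opening: 0.0366
```

```bash
cat > rid.py <<'E'
import sys
from h import *
plan([.445,.004,.19],YAW,1)
p,W,s,tp,Rm=wshot(sys.argv[1])
im=p['pixels'].astype(int);b,g,r=im[...,0],im[...,1],im[...,2]
red=(r>70)&(g<.35*r)&(b<.35*r)
n,l,st,c=cv2.connectedComponentsWithStats(red.astype(np.uint8))
for i in range(1,n):
    if st[i,4]>60:
        q=W[l==i];q=q[~np.isnan(q[:,0])];h=q[q[:,2]>.045];k=q[(q[:,2]>.011)&(q[:,2]<.019)]
        def mr(q):
            if len(q)<5:return None
            (cx,cy),(w,hh),a=cv2.minAreaRect(q[:,:2].astype(np.float32)); return round(cx,4),round(cy,4),round(w,4),round(hh,4),round(a,1)
        print(c[i].round(1),st[i,4],'zmax',q[:,2].max().round(4),'post',mr(h),len(h),'cap',mr(k),len(k))
        x0,y0,w,hh=st[i,:4]
        if i: cv2.imwrite(f'pics/{sys.argv[1]}_{i}.png',cv2.resize(p['pixels'][max(0,y0-25):y0+hh+25,max(0,x0-30):x0+w+30],None,fx=5,fy=5,interpolation=cv2.INTER_CUBIC)[:600,:800])
E
python3 rid.py wi
```

```text
t 13.45 tcp [0.4367 0.004  0.1732] y ang 11.6 open 0.0366 F [ 0.56  0.64 -0.03] down [ 0.009  0.001 -1.   ]
([-16.8, 8.1, 1.7], np.float64(0.0))
total dist 0.018727000973033345 turn -0.004936735249717346
[198.7 115.8] 162 zmax 0.0492 post (0.3602, 0.0644, 0.0124, 0.0099, 62.4) 18 cap (0.3617, 0.064, 0.0144, 0.0233, 63.9) 23
[260.8 121.4] 78 zmax 0.0483 post (0.4256, 0.073, 0.0026, 0.0088, 24.2) 7 cap (0.4343, 0.0707, 0.0071, 0.0233, 82.5) 24
[189.3 177.7] 215 zmax 0.048 post (0.3629, -0.0028, 0.009, 0.0159, 67.1) 20 cap (0.3615, -0.0045, 0.0274, 0.0124, 27.6) 26
```

View pics/wi.png

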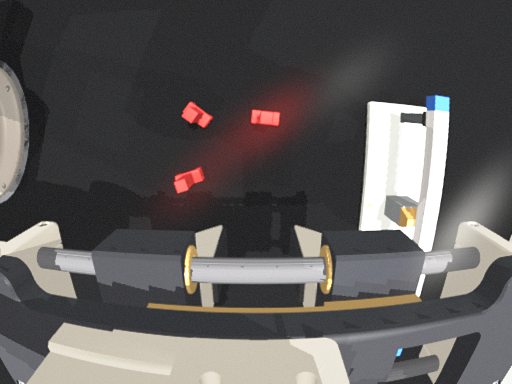

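The meant rider is at (265,118), with its long axis nearly along the jaw direction. The others are at (197,115) and (189,180). I'll go closer for an enlarged view.

Emit:
send_rows --motion '[{"hand":-0.2,"slide":[20,0,-5],"spin":0},{"hand":-0.2,"slide":[25,0,-5],"spin":0},{"hand":-0.2,"slide":[0,0,0],"spin":0},{"hand":-0.2,"slide":[0,0,0],"spin":0}]'

```text
time: 13.9
tool_pos: [0.4391, 0.0144, 0.1258]
tool_rot: [1.466, 1.562, 0.099]
contact_force: [0.1, -0.3, -0.2]
opening: 0.0364
```

```bash
sed -i 's/(g<.35\*r)&(b<.35\*r)/(g<.55*r)\&(b<.55*r)/' rid.py; python3 rid.py wj; python3 -c "
import cv2;a=cv2.imread('pics/wj.png')[60:200,180:340];cv2.imwrite('pics/wjc.png',cv2.resize(a,None,fx=4,fy=4,interpolation=cv2.INTER_CUBIC))"
```

```text
t 13.9 tcp [0.4391 0.0144 0.1258] y ang 11.68 open 0.0364 F [ 0.15 -0.34 -0.22] down [ 0.009  0.001 -1.   ]
([-64.2, 3.7, 11.4], np.float64(0.001))
total dist 0.06528774330186213 turn -0.07573070933128093
[261.9 130.4] 2648 zmax 0.0499 post (0.4316, 0.0756, 0.0112, 0.0126, 9.8) 227 cap (0.4315, 0.0756, 0.0284, 0.0147, 6.1) 295
[180.7 125.7] 707 zmax 0.0496 post (0.3594, 0.0653, 0.0121, 0.0123, 65.8) 216 cap (0.3592, 0.0655, 0.0147, 0.0288, 63.1) 242
[172.7 200.3] 725 zmax 0.0501 post (0.3616, -0.0053, 0.0121, 0.0125, 27.7) 183 cap (0.3616, -0.0057, 0.0296, 0.0143, 29.1) 225
```

View pics/wjc.png

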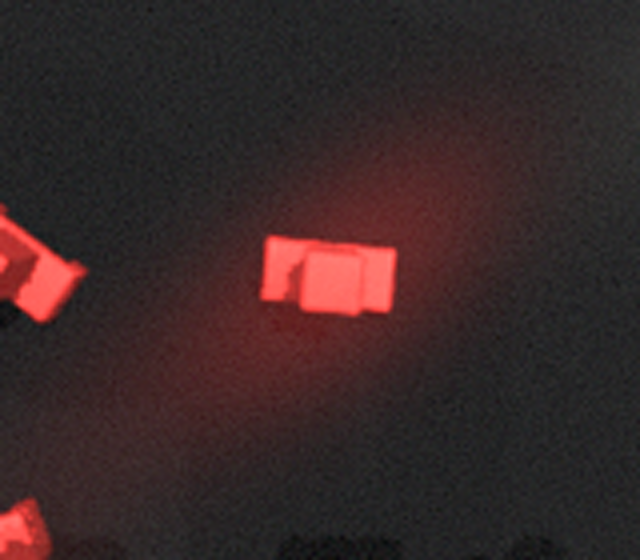

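The enlarged crop confirms the meant rider: upright, cap (0.4315, 0.0756), long axis at about 6.3°. The measured post and cap sizes match.

```bash
python3 -c "
from h import *
plan([.4315,.0756,.075],np.radians(6.3),3)"
```

```text
t 13.95 tcp [0.4389 0.0144 0.1258] y ang 11.66 open 0.0367 F [-0.64 -0.93 -1.4 ] down [ 0.009  0.001 -1.   ]
([16.9, 1.7, -20.5], np.float64(0.031))
([16.9, 1.1, -20.5], np.float64(0.031))
([16.9, 0.4, -20.6], np.float64(0.031))
total dist 0.07993671724695911 turn -5.362345795278699
```

Emit:
send_rows --motion '[{"hand":-0.2,"slide":[0,2,-21],"spin":0.03},{"hand":-0.2,"slide":[15,1,-22],"spin":0.03},{"hand":-0.2,"slide":[20,0,-22],"spin":0.03},{"hand":-0.2,"slide":[15,0,0],"spin":0.005},{"hand":-0.2,"slide":[0,0,0],"spin":0}]'

```text
time: 14.45
tool_pos: [0.4375, 0.0804, 0.0793]
tool_rot: [1.482, 1.55, 0.015]
contact_force: [-0.6, 0.1, 0.5]
opening: 0.0365
```

```bash
python3 -c "
from h import *
plan([.4315,.0756,.021],np.radians(6.3),2)"
```

```text
t 14.45 tcp [0.4375 0.0804 0.0793] y ang 5.92 open 0.0365 F [-0.62  0.09  0.46] down [ 0.02  0.   -1.  ]
([29.2, -3.3, 2.1], np.float64(-0.003))
([29.2, -3.3, 2.1], np.float64(-0.003))
total dist 0.0588388627296059 turn 0.3759604830336197
```

Emit:
send_rows --motion '[{"hand":-0.2,"slide":[10,-7,4],"spin":0},{"hand":-0.2,"slide":[10,-2,0],"spin":0},{"hand":-0.2,"slide":[0,0,0],"spin":0}]'

```text
time: 14.75
tool_pos: [0.4325, 0.0751, 0.0614]
tool_rot: [1.48, 1.545, 0.013]
contact_force: [-0.6, 0.9, 0.3]
opening: 0.0366
```

```bash
python3 -c "
from h import *
plan([.4315,.0756,.021],np.radians(6.3),2)"
```

```text
t 14.75 tcp [0.4325 0.0751 0.0614] y ang 5.93 open 0.0366 F [-0.62  0.87  0.33] down [ 0.026  0.    -1.   ]
([20.2, -0.5, -0.3], np.float64(-0.003))
([20.2, -0.5, -0.3], np.float64(-0.003))
total dist 0.04036713672743553 turn 0.3727563898709774
```

Emit:
send_rows --motion '[{"hand":-0.2,"slide":[15,-2,0],"spin":0},{"hand":-0.2,"slide":[15,-2,0],"spin":0},{"hand":-0.2,"slide":[7,-1,0],"spin":0},{"hand":-0.2,"slide":[0,0,0],"spin":0}]'

```text
time: 15.15
tool_pos: [0.4327, 0.0739, 0.0263]
tool_rot: [1.478, 1.538, 0.01]
contact_force: [-0.3, 0.6, 0.7]
opening: 0.037
```

```bash
python3 -c "
from h import *
plan([.4315,.0756,.021],np.radians(6.3),1)"; python3 rid.py wk
```

```text
t 15.15 tcp [0.4327 0.0739 0.0263] y ang 5.84 open 0.037 F [-0.31  0.61  0.71] down [ 0.033  0.    -0.999]
([5.3, -1.0, -1.8], np.float64(-0.008))
total dist 0.005702612506580414 turn 0.462910375869634
t 15.15 tcp [0.4327 0.0739 0.0263] y ang 5.84 open 0.037 F [-0.31  0.61  0.71] down [ 0.033  0.    -0.999]
([-163.7, 5.1, 70.8], np.float64(-0.101))
total dist 0.17841316941747412 turn 5.762910375869635
[134.6 222.4] 309 zmax 0.0958 post (0.3834, 0.1067, 0.0035, 0.0006, 10.3) 10 cap (0.3546, 0.0742, 0.0179, 0.0072, 1.7) 191
[255.3 235.2] 1578 zmax 0.0499 post (0.4313, 0.0797, 0.0113, 0.0062, 5.2) 256 cap (0.4314, 0.076, 0.0286, 0.0137, 6.8) 673
```

View pics/wk.png

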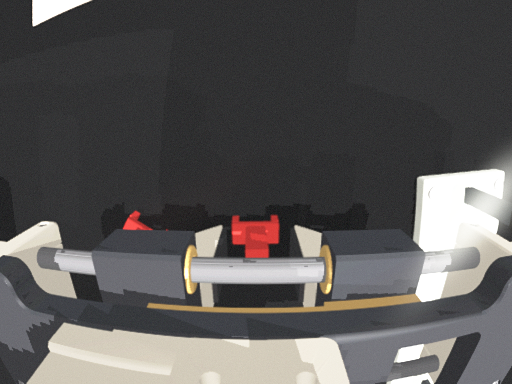

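The post stands between the fingers at (257,245). I'll go down 5 mm and close.

Emit:
send_rows --motion '[{"hand":-0.2,"slide":[5,-1,-3],"spin":-0.005},{"hand":-0.6,"slide":[1,0,0],"spin":0},{"hand":-1,"slide":[0,0,0],"spin":0},{"hand":-1,"slide":[0,0,0],"spin":0},{"hand":-1,"slide":[0,0,0],"spin":0},{"hand":-1,"slide":[0,0,0],"spin":0}]' --grip_force 15

```text
time: 15.8
tool_pos: [0.4332, 0.0772, 0.0223]
tool_rot: [1.471, 1.534, 0.008]
contact_force: [0.2, -0.5, -0.1]
opening: 0.0119
```

```bash
python3 -c "
from h import *
plan([.4315,.0756,.021],np.radians(6.3),1)"; python3 rid.py wl
```

```text
t 15.8 tcp [0.4332 0.0772 0.0223] y ang 6.17 open 0.0119 F [ 0.22 -0.49 -0.08] down [ 0.037  0.    -0.999]
([1.3, -1.9, 1.4], np.float64(-0.002))
total dist 0.002677694016435459 turn 0.13481257412982492
t 15.8 tcp [0.4332 0.0772 0.0223] y ang 6.17 open 0.0119 F [ 0.22 -0.49 -0.08] down [ 0.037  0.    -0.999]
([-167.7, 3.8, 74.0], np.float64(-0.095))
total dist 0.18333261394413122 turn 5.434812574129826
[129.6 235.5] 605 zmax 0.1081 post (0.3908, 0.1106, 0.0014, 0.0004, 57.1) 9 cap (0.3525, 0.0687, 0.0146, 0.0144, 64.1) 288
[258.  242.8] 678 zmax 0.0518 post (0.4319, 0.0834, 0.0116, 0.0047, 5.0) 51 cap (0.4334, 0.0822, 0.011, 0.0023, 6.8) 129
```

Emit:
send_rows --motion '[{"hand":-1,"slide":[-10,0,0],"spin":0},{"hand":-1,"slide":[-35,0,0],"spin":0},{"hand":-1,"slide":[-45,0,0],"spin":0},{"hand":-1,"slide":[-45,0,0],"spin":0},{"hand":-1,"slide":[-15,0,0],"spin":0},{"hand":-1,"slide":[0,0,0],"spin":0}]'

```text
time: 16.45
tool_pos: [0.4271, 0.077, 0.1805]
tool_rot: [1.475, 1.534, 0.011]
contact_force: [0.6, 0.0, -0.3]
opening: 0.0119
```

```bash
python3 -c "
from h import *
plan(stand(.0005,.0014,.15),YAW,6)"; python3 rid.py wm; python3 look.py wm2 .04|tail -1
```

```text
t 16.45 tcp [0.4271 0.077  0.1805] y ang 6.14 open 0.0119 F [ 0.56  0.03 -0.29] down [ 0.037  0.    -0.999]
([5.1, 28.8, 13.7], np.float64(-0.016))
([5.1, 28.6, 14.2], np.float64(-0.016))
([5.1, 28.4, 14.6], np.float64(-0.016))
([5.1, 28.1, 15.1], np.float64(-0.016))
([5.1, 27.9, 15.5], np.float64(-0.016))
([5.1, 27.6, 16.0], np.float64(-0.016))
total dist 0.19393753670271754 turn 5.459799628922232
t 16.45 tcp [0.4271 0.077  0.1805] y ang 6.14 open 0.0119 F [ 0.56  0.03 -0.29] down [ 0.037  0.    -0.999]
([-9.5, 10.0, 74.5], np.float64(-0.095))
total dist 0.07577545269107606 turn 5.459799628922232
[189.8 187.3] 478 zmax 0.0501 post (0.3592, 0.0653, 0.0126, 0.0124, 62.8) 146 cap (0.3588, 0.0654, 0.0146, 0.0295, 62.3) 211
[258.  242.9] 567 zmax 0.2048 post (0.4265, 0.0835, 0.0123, 0.0058, 6.6) 567 cap None 0
lat [ 0.00716829 -0.00340703] z [-0.03290196  0.08880066] deg -1.88 [-0.00848287  0.00787455] end 0.12745621489878545 z at .1 0.08551046505973581
```

View pics/wm.png

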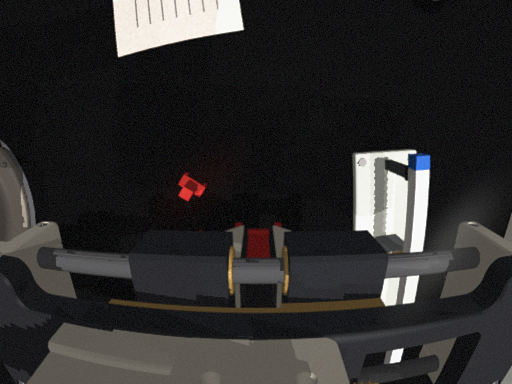

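Emit:
send_rows --motion '[{"hand":-1,"slide":[0,29,14],"spin":-0.015},{"hand":-1,"slide":[3,31,15],"spin":-0.015},{"hand":-1,"slide":[5,31,15],"spin":-0.015},{"hand":-1,"slide":[7,30,15],"spin":-0.015},{"hand":-1,"slide":[7,28,15],"spin":-0.015},{"hand":-1,"slide":[3,15,10],"spin":-0.015},{"hand":-1,"slide":[0,0,0],"spin":0},{"hand":-1,"slide":[0,0,0],"spin":0}]'

```text
time: 17.35
tool_pos: [0.5985, 0.0155, 0.14]
tool_rot: [1.908, 1.565, 0.538]
contact_force: [-0.4, -0.3, 0.8]
opening: 0.012
```

```bash
python3 -c "
from h import *
plan(stand(.0005,.0014,.13),YAW,1)"; python3 rid.py wn; python3 look.py wn2 .03|tail -1; python3 -c "
from h import *
p=vision.read_camera('side');cv2.imwrite('pics/s1.png',cv2.resize(p['pixels'][120:260,200:360],None,fx=4,fy=4,interpolation=cv2.INTER_CUBIC))"
```

```text
t 17.35 tcp [0.5985 0.0155 0.14  ] y ang 11.5 open 0.012 F [-0.4  -0.29  0.75] down [ 0.005  0.003 -1.   ]
([10.0, 8.7, 3.7], np.float64(-0.002))
total dist 0.013797863474927171 turn 0.10453521570764802
t 17.35 tcp [0.5985 0.0155 0.14  ] y ang 11.5 open 0.012 F [-0.4  -0.29  0.75] down [ 0.005  0.003 -1.   ]
([-50.0, -152.7, -19.4], np.float64(-0.002))
total dist 0.1618711454811433 turn 0.10453521570764802
[ 50.2 108.2] 582 zmax 0.05 post (0.3592, 0.0652, 0.0127, 0.0127, 62.5) 112 cap (0.36, 0.0654, 0.0142, 0.029, 64.0) 167
[ 48.2 170.5] 492 zmax 0.0505 post (0.3624, -0.0054, 0.0141, 0.0121, 26.9) 106 cap (0.3625, -0.0058, 0.0284, 0.0132, 30.3) 126
[258. 243.] 569 zmax 0.1651 post (0.5977, 0.0221, 0.0114, 0.0058, 11.4) 566 cap None 0
lat [ 3.04301051e-03 -6.14728058e-05] z [0.00153786 0.08995677] deg 0.09 [-0.00763188  0.00815511] end 0.1273683716742506 z at .1 0.09011055725532748
```

View pics/s1.png

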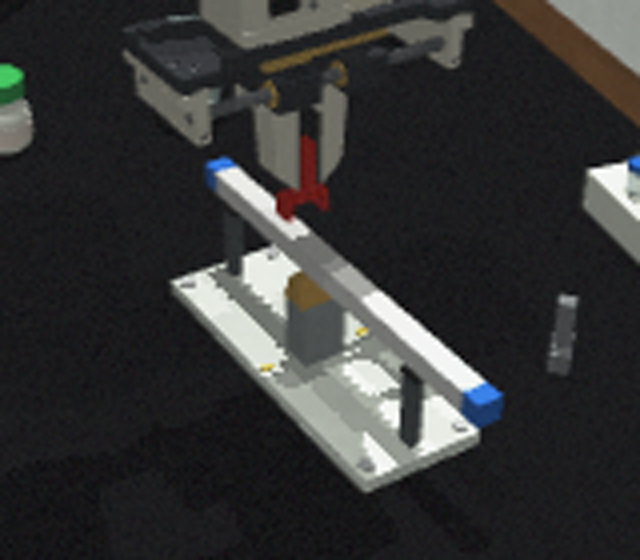

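View pics/wn.png

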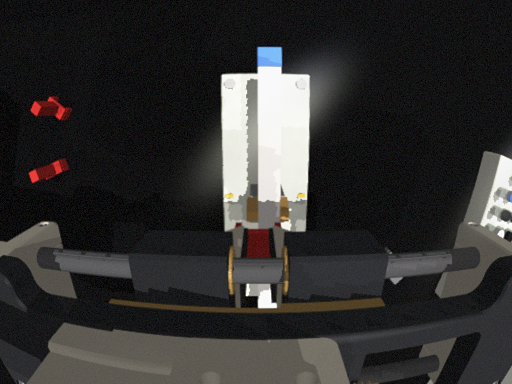

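Emit:
send_rows --motion '[{"hand":-1,"slide":[0,9,4],"spin":0},{"hand":-1,"slide":[10,1,0],"spin":0},{"hand":-1,"slide":[7,0,0],"spin":0},{"hand":-1,"slide":[0,0,0],"spin":0},{"hand":-1,"slide":[0,0,0],"spin":0}]'

```text
time: 18.0
tool_pos: [0.6093, 0.015, 0.1246]
tool_rot: [1.656, 1.561, 0.288]
contact_force: [0.1, -0.5, -0.4]
opening: 0.0118
```

```bash
python3 -c "
from h import *
plan(stand(.0004,.0014,.113),YAW,1)"; python3 rid.py wo|tail -2; python3 look.py wo2 .03|tail -1; python3 -c "
from h import *
p=vision.read_camera('side');cv2.imwrite('pics/s2.png',cv2.resize(p['pixels'][140:230,230:330],None,fx=6,fy=6,interpolation=cv2.INTER_CUBIC))
p=vision.read_camera('wrist');cv2.imwrite('pics/woc.png',cv2.resize(p['pixels'][170:290,190:330],None,fx=5,fy=5,interpolation=cv2.INTER_CUBIC))"
```

```text
t 18.0 tcp [0.6093 0.015  0.1246] y ang 11.61 open 0.0118 F [ 0.08 -0.46 -0.43] down [ 0.009  0.003 -1.   ]
([11.6, -1.8, 1.1], np.float64(0.0))
total dist 0.01183259028254348 turn -0.006191017987463299
[ 32.5 170.9] 524 zmax 0.0504 post (0.362, -0.0055, 0.0141, 0.0116, 29.9) 101 cap (0.3624, -0.0062, 0.0311, 0.0143, 33.0) 134
[257.9 242.8] 581 zmax 0.1491 post (0.608, 0.0214, 0.0123, 0.0062, 4.5) 580 cap None 0
lat [0.00257343 0.00015218] z [0.00067212 0.0900187 ] deg 0.04 [-0.00728032  0.0079733 ] end 0.1270589529268722 z at .1 0.0900859144785498
```

View pics/s2.png

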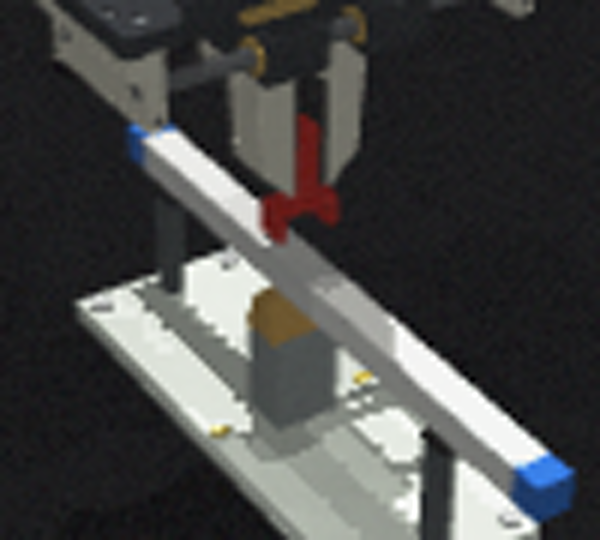

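View pics/woc.png

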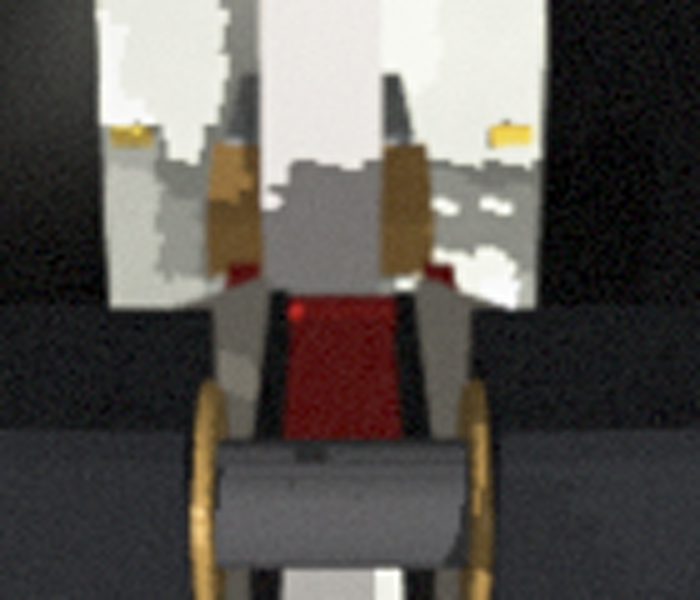

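In the wrist crop, rider cap spans columns 228–453 and the rod 260–383, so the rider is about 2.5 mm too far towards tool +y. I'll correct that before lowering.

Emit:
send_rows --motion '[{"hand":-1,"slide":[0,-3,1.5],"spin":0},{"hand":-1,"slide":[0,0,0],"spin":0},{"hand":-1,"slide":[0,0,0],"spin":0}]'

```text
time: 18.5
tool_pos: [0.6069, 0.0125, 0.1257]
tool_rot: [1.588, 1.56, 0.22]
contact_force: [-0.6, 0.7, 0.3]
opening: 0.0121
```

```bash
cat > al.py <<'E'
import sys
from h import *
plan(stand(-.0003,.0014,.1045),YAW,1)
p=vision.read_camera('wrist');im=p['pixels'];cv2.imwrite(f'pics/{sys.argv[1]}.png',cv2.resize(im[170:290,190:330],None,fx=5,fy=5,interpolation=cv2.INTER_CUBIC))
E
python3 al.py wp
```

```text
t 18.5 tcp [0.6069 0.0125 0.1257] y ang 11.6 open 0.0121 F [-0.58  0.72  0.29] down [ 0.011  0.002 -1.   ]
([21.2, 0.3, -0.8], np.float64(-0.0))
total dist 0.02120728919544672 turn 0.0008626566546721098
```

View pics/wp.png

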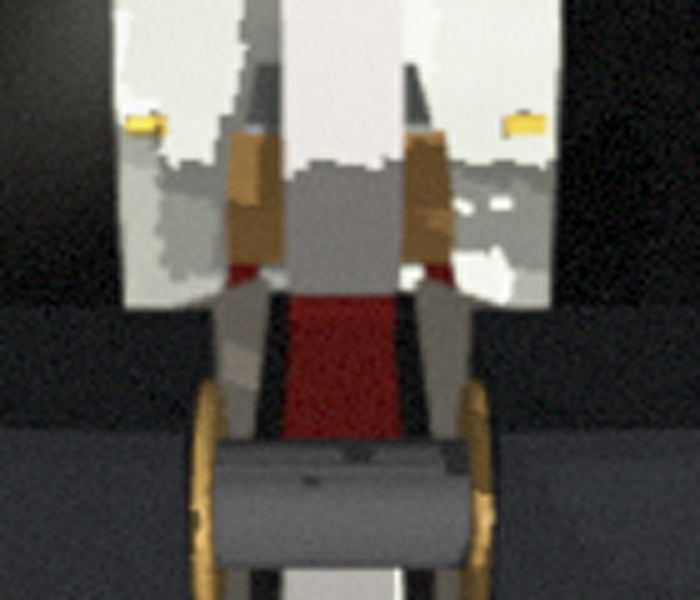

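Emit:
send_rows --motion '[{"hand":-1,"slide":[8,-0.5,-0.7],"spin":0},{"hand":-1,"slide":[2,0,0],"spin":0},{"hand":-1,"slide":[0,0,0],"spin":0}]'

```text
time: 18.85
tool_pos: [0.6062, 0.0132, 0.1148]
tool_rot: [1.589, 1.56, 0.221]
contact_force: [0.2, 0.8, 0.0]
opening: 0.0119
```

```bash
python3 al.py wq
```

```text
t 18.85 tcp [0.6062 0.0132 0.1148] y ang 11.6 open 0.0119 F [0.24 0.79 0.04] down [ 0.011  0.002 -1.   ]
([10.3, 0.8, -0.1], np.float64(-0.0))
total dist 0.010295252328917722 turn 0.003809943612787365
```

View pics/wq.png

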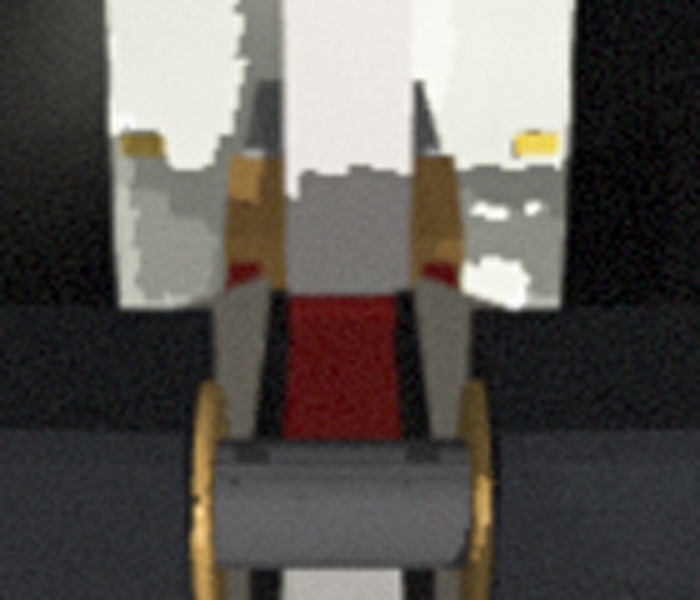

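Emit:
send_rows --motion '[{"hand":-1,"slide":[0,1,0],"spin":0},{"hand":-1,"slide":[4,0,0],"spin":0},{"hand":-1,"slide":[3,0,0],"spin":0},{"hand":-1,"slide":[0,0,0],"spin":0}]'

```text
time: 19.3
tool_pos: [0.6074, 0.0135, 0.1071]
tool_rot: [1.598, 1.56, 0.229]
contact_force: [0.3, 0.5, 0.4]
opening: 0.0118
```

```bash
python3 al.py wr; python3 look.py wr2 .03|tail -1
```

```text
t 19.3 tcp [0.6074 0.0135 0.1071] y ang 11.6 open 0.0118 F [0.35 0.51 0.39] down [ 0.011  0.002 -1.   ]
([2.6, -0.4, -0.0], np.float64(0.0))
total dist 0.0026409665902946003 turn -0.0002476577630936479
lat [0.00113695 0.00028799] z [0.00144473 0.08995972] deg 0.08 [-0.00729266  0.00797147] end 0.12769781683697123 z at .1 0.09010419240189914
```

View pics/wr.png

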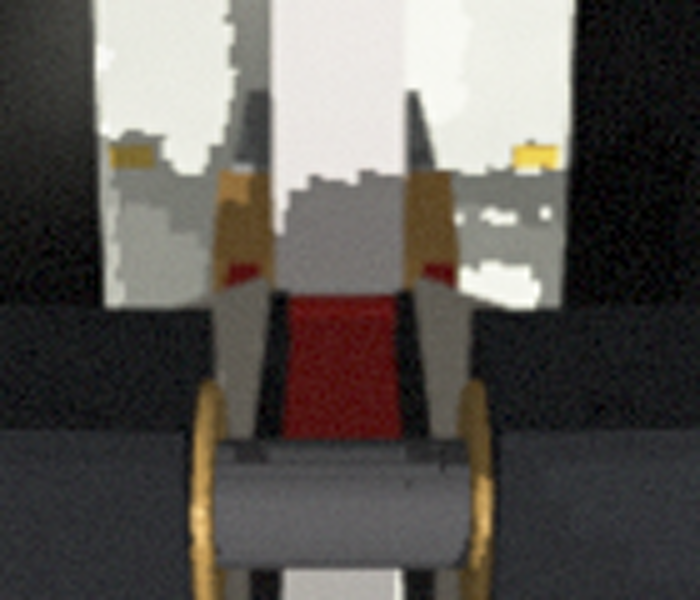

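The legs now straddle the rod, within about 0.5 mm laterally. Before letting go I'll check the along-rod position against the side camera.

```bash
cat > sd.py <<'E'
import sys
from h import *
p=vision.read_camera('side');W=cloud(p);im=p['pixels'];cv2.imwrite(f'pics/{sys.argv[1]}.png',cv2.resize(im[130:250,220:340],None,fx=5,fy=5,interpolation=cv2.INTER_CUBIC))
hsv=cv2.cvtColor(im,cv2.COLOR_BGR2HSV);X,Y=sf();D=W-S0;sx=D@X;sy=D@Y;z=W[...,2]
near=(abs(sx)<.06)&(abs(sy)<.18)
def rep(n,m):
    if m.sum()>2: print(n,m.sum(),'sx',np.percentile(sx[m],[5,50,95]).round(4),'sy',np.percentile(sy[m],[5,50,95]).round(4),'z',np.percentile(z[m],[5,50,95]).round(4))
b,g,r=[im[...,i].astype(int) for i in range(3)]
red=near&(r>50)&(g<.4*r)&(b<.4*r)&(z>.06);rep('red',red);rep('red cap/legs',red&(z<.098));rep('post',red&(z>.1))
y=near&(hsv[...,0]>12)&(hsv[...,0]<30)&(hsv[...,1]>130)&(hsv[...,2]>50);rep('knife brass',y&(z>.05)&(z<.08));rep('yel base',y&(z<.03))
bl=near&(hsv[...,0]>100)&(hsv[...,0]<130)&(hsv[...,1]>130);rep('blue+',bl&(sy>.0));rep('blue-',bl&(sy<0))
rep('rod+',near&(z>.085)&(z<.1)&(abs(sx)<.006)&(sy>.06)&(sy<.12));rep('rod-',near&(z>.085)&(z<.1)&(abs(sx)<.006)&(sy<-.06)&(sy>-.12))
e=near&(z>.006)&(z<.016);rep('base',e);print(sy[e].min(),sy[e].max(),sx[e].min(),sx[e].max())
E
python3 sd.py s3
```

```text
red 102 sx [-0.0127  0.0006  0.013 ] sy [-0.01   -0.0077  0.0002] z [0.0898 0.1021 0.1331]
red cap/legs 30 sx [-0.0132 -0.0096  0.0149] sy [-0.0101 -0.0077  0.0019] z [0.0885 0.0941 0.0978]
post 60 sx [-0.0044  0.0011  0.007 ] sy [-0.0097 -0.0078 -0.0035] z [0.1002 0.1171 0.1339]
knife brass 51 sx [-0.0163 -0.012  -0.0013] sy [-0.0121 -0.0089  0.001 ] z [0.0583 0.0643 0.0743]
yel base 4 sx [-0.0229  0.0348  0.0403] sy [-0.0049 -0.0023 -0.0009] z [0.0111 0.0124 0.0138]
blue- 83 sx [-0.0077 -0.0018  0.0074] sy [-0.1761 -0.1729 -0.1633] z [0.0755 0.0862 0.0912]
rod+ 44 sx [-0.0056  0.0003  0.0052] sy [0.0619 0.0789 0.1015] z [0.0874 0.0902 0.0917]
rod- 88 sx [-0.0055  0.0002  0.0051] sy [-0.1172 -0.0924 -0.0634] z [0.0886 0.0901 0.092 ]
base 1606 sx [-0.0408 -0.0102  0.0363] sy [-0.1189 -0.0308  0.1012] z [0.0087 0.0112 0.0132]
-0.1245163034998179 0.11820182769997074 -0.04311072398194499 0.043316605394664025
```

View pics/s3.png

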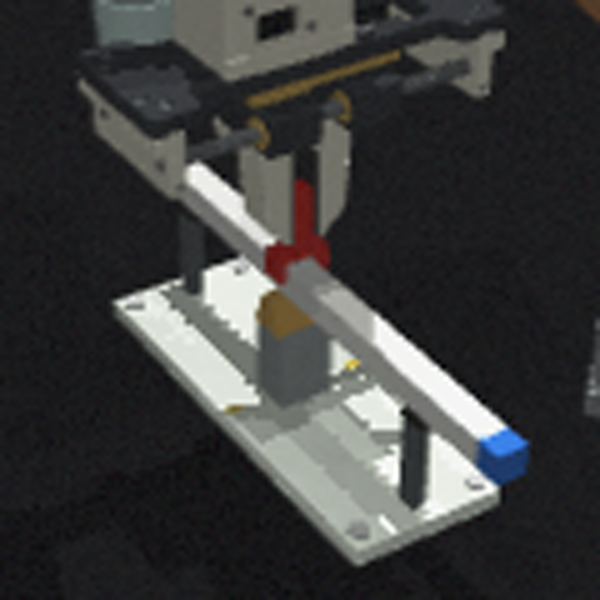

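Side view: the post's −y face is at −7.8 mm, so its centre is at −1.8 mm. The stand's own marks and ends read −2.3 to −3 mm in this view, so the rider is within about 1 mm of the knife centre. I'll lower the last bit and release gently.

Emit:
send_rows --motion '[{"hand":-1,"slide":[2,0,0],"spin":0},{"hand":-1,"slide":[0,0,0],"spin":0}]'

```text
time: 19.65
tool_pos: [0.6078, 0.0134, 0.1057]
tool_rot: [1.559, 1.559, 0.19]
contact_force: [-0.6, -0.3, 0.3]
opening: 0.0119
```

```bash
python3 al.py wt; python3 look.py wt2 .03|tail -1
```

```text
t 19.65 tcp [0.6078 0.0134 0.1057] y ang 11.6 open 0.0119 F [-0.63 -0.31  0.26] down [ 0.012  0.002 -1.   ]
([1.2, -0.8, -0.2], np.float64(-0.0))
total dist 0.0014894095503555462 turn 5.247074580912498e-05
lat [0.00085923 0.00028261] z [0.00088023 0.08998106] deg 0.05 [-0.0073403   0.00808179] end 0.12725571034324984 z at .1 0.0900690812911494
```

Emit:
send_rows --motion '[{"hand":-1,"slide":[1.5,-0.7,0],"spin":0},{"hand":-1,"slide":[0,0,0],"spin":0}]'

```text
time: 19.95
tool_pos: [0.6073, 0.0133, 0.1045]
tool_rot: [1.547, 1.558, 0.178]
contact_force: [-0.3, -0.3, -0.1]
opening: 0.012
```

```bash
python3 al.py wu; python3 look.py wu2 .03|tail -1
```

```text
t 19.95 tcp [0.6073 0.0133 0.1045] y ang 11.6 open 0.012 F [-0.34 -0.34 -0.12] down [ 0.013  0.002 -1.   ]
([0.0, -0.3, -0.2], np.float64(0.0))
total dist 0.00032014985926649404 turn -0.0029013886120741006
lat [0.00123502 0.00026081] z [0.00111821 0.0899927 ] deg 0.06 [-0.00725539  0.00808513] end 0.12718275433126697 z at .1 0.09010451949058779
```

View pics/wu.png

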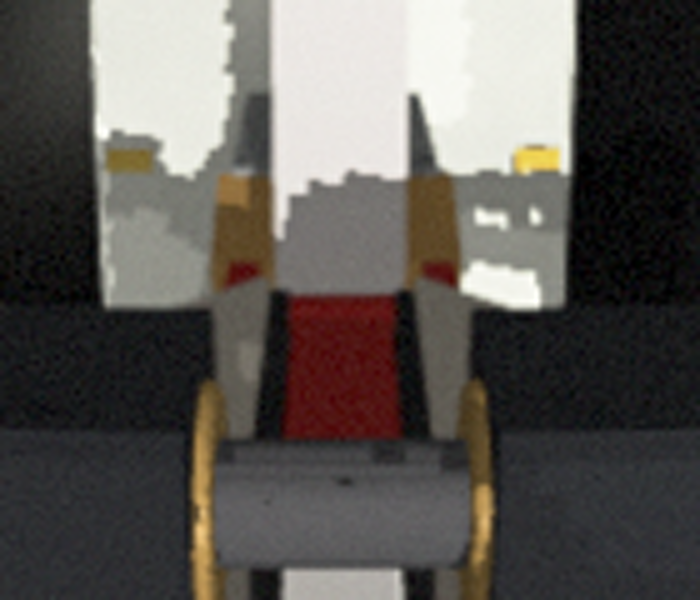

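Emit:
send_rows --motion '[{"hand":-0.4,"slide":[0,0,0],"spin":0},{"hand":-0.3,"slide":[0,0,0],"spin":0},{"hand":-0.2,"slide":[0,0,0],"spin":0},{"hand":-0.2,"slide":[0,0,0],"spin":0}]' --grip_force 10

```text
time: 20.45
tool_pos: [0.6077, 0.0133, 0.105]
tool_rot: [1.528, 1.557, 0.16]
contact_force: [0.2, 0.2, 0.0]
opening: 0.0356
```

```bash
python3 al.py wv; python3 look.py wv2 .03|tail -1
```

```text
t 20.45 tcp [0.6077 0.0133 0.105 ] y ang 11.6 open 0.0356 F [0.23 0.15 0.03] down [ 0.014  0.002 -1.   ]
([0.5, -0.7, -0.3], np.float64(0.0))
total dist 0.0008680113566980596 turn -0.00016824531580363192
lat [0.00214574 0.00017508] z [0.00067404 0.09002096] deg 0.04 [-0.00726589  0.00794208] end 0.12710121257218976 z at .1 0.09008836219293576
```

View pics/wv.png

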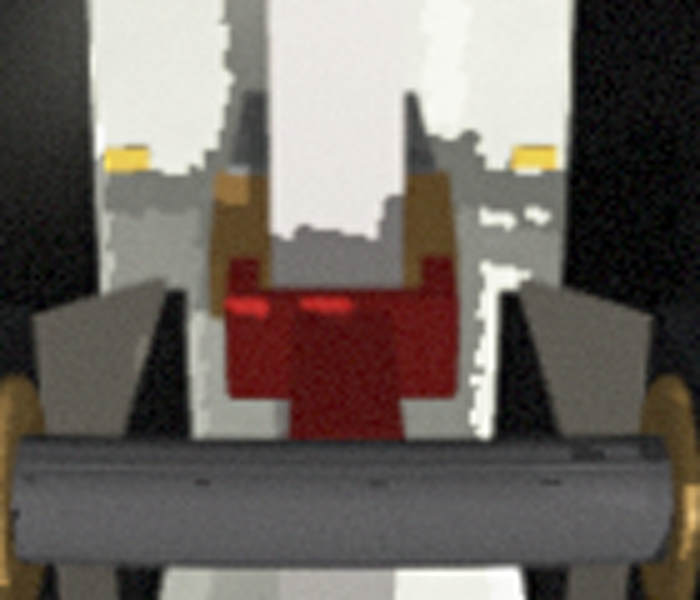

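The rider sits astride the rod, free of the fingers, and the rod is level (0.04°). I'll go straight up.

Emit:
send_rows --motion '[{"hand":-0.2,"slide":[-10,0,0],"spin":0},{"hand":-0.2,"slide":[-25,0,0],"spin":0},{"hand":-0.2,"slide":[-30,0,0],"spin":0},{"hand":-0.2,"slide":[-30,0,0],"spin":0},{"hand":-0.2,"slide":[-10,0,0],"spin":0},{"hand":-0.2,"slide":[0,0,-40],"spin":0},{"hand":-0.2,"slide":[0,-40,-40],"spin":0},{"hand":-0.2,"slide":[0,-40,-20],"spin":0}]'

```text
time: 21.35
tool_pos: [0.5123, 0.0929, 0.2134]
tool_rot: [1.498, 1.554, 0.124]
contact_force: [0.6, -0.0, 1.0]
opening: 0.0368
```

Emit:
send_rows --motion '[{"hand":-0.2,"slide":[0,-40,0],"spin":0},{"hand":-0.2,"slide":[0,-20,0],"spin":0},{"hand":-0.2,"slide":[0,0,0],"spin":0},{"hand":-0.2,"slide":[0,0,0],"spin":0},{"hand":-0.2,"slide":[0,0,0],"spin":0},{"hand":-0.2,"slide":[0,0,0],"spin":0}]'

```text
time: 21.95
tool_pos: [0.4476, 0.0835, 0.2115]
tool_rot: [1.556, 1.556, 0.186]
contact_force: [0.0, -0.5, 0.7]
opening: 0.0366
```

```bash
python3 sd.py s4
python3 - <<'E'
from h import *
print(observe()['time'],observe()['tool_pos'])
p=vision.read_camera('top');W=cloud(p);im=p['pixels'];cv2.imwrite('pics/t4.png',cv2.resize(im[130:290,160:310],None,fx=4,fy=3.7,interpolation=cv2.INTER_CUBIC)[:600])
X,Y=sf();D=W-S0;sx=D@X;sy=D@Y;z=W[...,2]
b,g,r=[im[...,i].astype(int) for i in range(3)]
m=(abs(sx)<.03)&(abs(sy)<.05)&(r>50)&(g<.4*r)&(b<.4*r)
if m.sum(): print('red top',m.sum(),sx[m].mean(),sy[m].mean(),z[m].max())
m=(abs(sx)<.012)&(abs(sy)<.2)&(z>.08)&(z<.1); print(np.polyfit(sy[m],z[m],1),m.sum())
E
```

```text
red 134 sx [-0.012  -0.002   0.0135] sy [-0.0098 -0.0072  0.0032] z [0.0848 0.105  0.1291]
red cap/legs 53 sx [-0.0127 -0.0055  0.0149] sy [-0.0099 -0.0074  0.0031] z [0.0824 0.0937 0.097 ]
post 77 sx [-0.0048 -0.0005  0.0063] sy [-0.0094 -0.0072  0.0031] z [0.1024 0.1183 0.1293]
knife brass 53 sx [-0.0166 -0.0119 -0.0017] sy [-0.0127 -0.0086  0.0017] z [0.0581 0.0649 0.0732]
yel base 5 sx [-0.0368  0.0328  0.0386] sy [-0.005  -0.0042 -0.001 ] z [0.0114 0.0124 0.0141]
blue+ 21 sx [-0.0077 -0.0044  0.0087] sy [0.1129 0.1183 0.1242] z [0.0784 0.0897 0.0913]
blue- 83 sx [-0.0079 -0.0011  0.0078] sy [-0.1758 -0.1731 -0.1628] z [0.0762 0.0871 0.0915]
rod+ 59 sx [-0.0058 -0.0007  0.0056] sy [0.0653 0.0882 0.1131] z [0.0871 0.0902 0.0914]
rod- 87 sx [-0.0058 -0.0002  0.0054] sy [-0.1173 -0.0909 -0.0622] z [0.0886 0.0902 0.0917]
base 1593 sx [-0.0406 -0.0104  0.0363] sy [-0.1191 -0.0296  0.1012] z [0.0087 0.0113 0.0133]
-0.12374982991598328 0.11772641359064118 -0.043193905478936374 0.04333679068161763
22.0 [0.4475852  0.08346346 0.21142576]
red top 45 -0.005899894161757235 0.0007635952275026029 0.13252545988242437
[0.00563486 0.09027649] 533
```

View pics/s4.png

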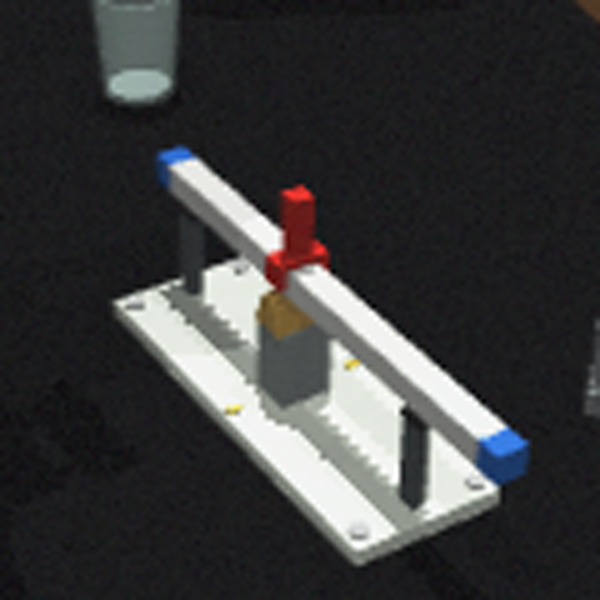

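View pics/t4.png

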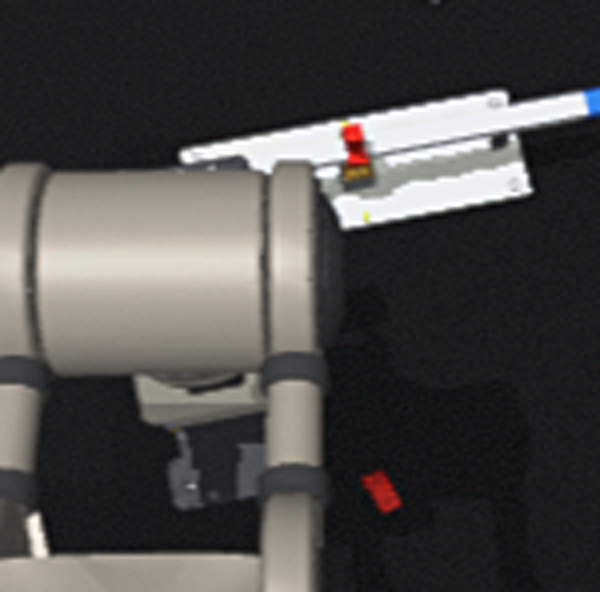

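```bash
python3 -c "
from h import *
print(observe()['qvel'].round(3));print(job.hand_in())"
```

```text
[-0.001 -0.002  0.009 -0.002  0.    -0.001]
the job is handed in; nothing more can be done
None
```

The rod is balanced level on the knife edge with the red saddle astride it right above the edge. I handed the job in at about 22 s, and it reported no verdict.

**Balancing the rod:** I slid the rod along the edge with a 3 N grip, in moves of about 53, 18 and 2.4 mm, letting go after each. After the second move it rocked with a bias towards +y, so I added the last move. After that it stayed level by itself, carrying nothing, for about 7 s while I fetched the saddle.

**Placing the saddle:** I picked up the red saddle farthest from the base, 0.437 m away against about 0.36 m for the two look-alikes. I set it down about 1 mm above its seat and let go.

**Last checks:**
- **Rod level:** the two ends agree in height in the side view. The wrist camera gave 0.04° after release. A coarse top-view fit, partly hidden by the arm, gave 0.3°. All are inside the 2.5° limit.
- **Saddle position:** it is upright and seated, within about 1 to 3 mm of the knife centre along the rod (limit 6 mm). The side camera has a 2 to 4 mm offset that I corrected using the stand's own marks.
- **Gripper and other things:** the gripper was clear of everything at hand-in, and I touched nothing else, though I did not re-measure every bystander.

**Not checked directly:** I could not read the force on the knife edge. The wrist force stayed within about 4 N while I handled the rod and the saddle.

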